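# Third hand for a tile-topped bamboo tea tray

## Task

Slide the three loose tiles on the bamboo tray along to its end wall so that they stand closed up in one touching row; then take the loose bamboo front rail by its raised grip, stand it on the tray centred along the front of the row, and press the row straight and flush back against the sprung rail until the black pointer stands in the green part of the scale on the end wall. Finish while still holding the rail there, upright and pressing steadily with the pointer in the green, so that I can put the screws in. Never push the pointer into the red, and leave the pitcher, teapot, cups, blue cap and cup dispenser where they are.

Things in the scene. Friction and masses are not known exactly. Their poses are not given: they have to be found in the camera images.
- tray: Bamboo tea tray, fixed to the counter, 205 (x) x 300 (y) mm, floor top 8 mm up. Origin: centre of its underside; x points to its back (away from the robot at yaw 0), y to its end wall. End wall along the +y end: inner face at y = +130 mm, 24 mm thick, top 28 mm above the counter. Back lip at x = +92 to +102 mm, top 22 mm above the counter. Front (-x) and -y end are open, with no lip.
- sprung_rail (a joint): Bamboo bar across the tray before its back lip, 14 mm thick, top 25 mm above the counter. Value: how far (m) it is pushed back along tray +x, 0 at rest, 0.034 at its stop; it stays parallel, front face at tray x = 45 mm + value. Springs: 2 N at rest, 0.5 N more per mm. Scale on the end wall, at the pointer: white 0-10 mm, green 10-22, white 22-27, red from 27.
- pointer (a point): Point on the black pointer bar (3 mm wide in x) of the sprung rail, over the scale on the end wall's top, at tray y = +142 mm, about 40 mm above the counter. It lies in the plane of the sprung rail's front face and moves with it; axes parallel to the tray's.
- tile_a: Loose cream ceramic tile, 55 x 55 x 12 mm, 85 g, lying on the tray floor, nearest to the end wall. Origin: centre of its underside, z up. In the closed-up row its centre is at tray y = +102.5 mm.
- tile_b: Loose pale green ceramic tile, same size, middle of the three. In the closed-up row its centre is at tray y = +47.5 mm.
- tile_c: Loose dark blue ceramic tile, same size, farthest from the end wall. In the closed-up row its centre is at tray y = -7.5 mm and its free edge at y = -35 mm.
- front_rail: Loose bamboo front rail, 110 g, standing on the counter beside the tray (+y side). Lower part 16 (x) x 150 (y) x 20 (z) mm; on its middle a raised grip 16 (x) x 70 (y) mm rising to 56 mm above its underside. Both long faces are flat and alike (either may press). Origin: centre of its underside; y along its length, z up.
- pitcher: Grey plastic pitcher, 120 mm wide, 190 mm high, handle at its +y. Origin: centre of its underside. Bystander.
- teapot: Glass teapot with wooden handle, 128 mm wide (200 mm over spout and handle), 110 mm high. Origin: centre of its underside. Bystander.
- cup_1: Stainless cup, 70 mm wide, 75 mm high. Origin: centre of its underside. Bystander.
- cup_2: Stainless cup, 70 mm wide, 75 mm high. Origin: centre of its underside. Bystander.
- cap: Blue plastic cap, 48 mm wide, 18 mm high. Origin: centre of its underside. Bystander.
- dispenser: Spring-loaded paper cup dispenser, upright steel tube on a dark foot 124 mm wide, 199 mm high with the cups. Origin: centre of its underside. Bystander.
There are look-alikes about, which are no part of the job. Leave any brown or orange look-alike of the tile_b alone.

How it is judged:
By the outcome, as a careful person would: the job done as asked, in the order asked, and still so for the second after the job is handed in, while the arm keeps its last pose, push and grip.
It also fails if it takes over 51 s, if anything falls off the work surface, if the arm or the gripper's body presses on something with over 40 N, if the wrist force passes 120 N, or if a joint passes its speed limit or range.

## Robot

A 6-joint arm with a two-finger parallel gripper is mounted at the origin on the work surface. World frame = base frame: x ahead of the robot, y to its left, z up, the work surface at z = 0. Lengths are in m, angles in degrees, forces in N, time in s.
With the tool pointing down it reaches from about 0.35 to 0.925 m from the base axis. Payload 6.4 kg.
Tool frame: the origin (TCP) lies on the centre line of the jaws, within the pads' length; the fingertips stand 17 mm ahead of it and the grasp point (between the pads) lies 2 mm behind it (nose_length is the distance from the TCP to the fingertips, in m); x points along the fingers, y is the direction in which the jaws open and shut, and the axes are right-handed (so a half turn about x gives the same grasp; the last joint's range is limited). The gripper opens to 94 mm and grips with 3 to 60 N. Pads are 16 mm wide; open, the fingers measure 119 mm over their backs; the gripper's body (75 mm by 177 mm) begins 78 mm behind the grasp point.
Start: joints at [62.504, 14.043, 89.255, -0, 76.702, -9.975], TCP at [0.196, 0.62, 0.198] pointing down, gripper open.
Joint ranges: [-179.41, 179.41], [-58.25, 129.5], [7.25, 145.43], [-54.29, 234.29], [11.92, 165.04], [-157.13, 157.13]. Speed limits (degrees/s): [147.25, 147.25, 180, 180, 180, 180].

## Interface

Orientations are given as a 3x3 rotation matrix whose columns are the frame's x, y, z axes.
In Python, from rig import * gives the robot as it stands.
- The arm moves only by the shell command python3 -m handwheel 'ROWS' [FORCE]. ROWS is JSON, a list of rows, each a list of 3 entries, a list of its own where there are three numbers: the shift along the tool's x, y, z in m, then the turn, a rotation vector about the tool's x, y, z in rad, then the gripper's target within -1 to 1 (shut at 1, half-way at 0, fully open at -1). A call has 1 to 8 rows; each row is the pose to reach, as a shift and turn from the pose commanded when the call began, along the tool's axes at that moment; what a row does not reach only later rows make up. A row lasts 1/10 s, in which the tool goes at most 50 mm and 8.59 degrees, less where a joint would pass 70% of its speed; a pose out of reach is approached as far as the arm can. A call with a gripper value outside its range is refused whole. The fingers move at their own pace and stop on an object; FORCE is the grip in N (left out, the last holds). Time passes only in rows, so rows that repeat a pose let the fingers close. It gives the time, the measured TCP pose, the force and the opening at its end, in the units of the state.
- get_state(): the state, without advancing time (a new reading comes with each control period).
- snapshot(name): name is "side" or "top" or "wrist"; returns a dict with "img" (400x640x3 uint8, red, green, blue), "depth" (400x640 float32, m along the optical axis (not along the pixel's ray), 0 where there is no reading), "intrinsics" (3x3 intrinsics, pixels), "origin" and "rotation" of the camera in the world. Camera axes: x right, y down, z forward; pixel columns grow to the right and rows downward; lengths in m; the calibration is good to about 2 mm. A picture is of the moment at which its call begins.
- sign_off(): hands the job in, once; it reports no verdict.
The state is a dict: "time": time; "q": joint angles; "joint_velocities": joint speeds; "effort": joint torques, N m; "tool_pos": TCP position; "tool_rot": TCP orientation; "contact_force": force on the tool from outside, world axes, zero at the start; "wrist_torque": the same for the moment, N m; "opening": opening from 0.0 (shut) to 1.0 (fully open).
Only numpy, scipy, OpenCV 4.12 (cv2) and the standard library are available. Lean on these libraries where they do the work, as an engineer would, in place of code of your own. Each camera call takes 0.05 s, during which the arm holds its last target.

## Working session

There is one attempt and no reset: what is moved stays moved. The work goes in short steps, Python scripts to look and compute and a shell command to move; the robot and the scene stay as the last step left them, time stands still between calls to the robot, and variables do not carry over. Pictures are saved under pics/ and viewed, and the job is handed in when it is done.

```bash
mkdir -p pics; ls
python3 - <<'E'
from rig import *
import cv2, numpy as np
s=get_state(); print({k:np.round(v,3).tolist() for k,v in s.items()})
for n in ("side","top","wrist"):
    d=snapshot(n); cv2.imwrite(f"pics/{n}0.png",d["img"][:,:,::-1]); np.savez(f"{n}0.npz",**d)
    print(n,np.round(d["intrinsics"],1).tolist(),np.round(d["origin"],3),np.round(d["rotation"],3).tolist())
E
```

```text
pics
{'time': 0.0, 'q': [62.503, 14.083, 89.324, -0.001, 76.703, -9.975], 'joint_velocities': [-0.02, -0.032, 0.025, 0.021, -0.072, -0.047], 'effort': [-0.002, -41.584, -31.46, 0.068, 0.033, -0.0], 'tool_pos': [0.195, 0.619, 0.197], 'tool_rot': [[-0.001, 0.301, 0.954], [-0.002, 0.954, -0.301], [-1.0, -0.002, -0.0]], 'contact_force': [0.103, 0.311, -0.036], 'wrist_torque': [0.006, 0.04, -0.011], 'opening': 1.003}
side [[447.0, 0.0, 319.5], [0.0, 447.0, 199.1], [0.0, 0.0, 1.0]] [0.424 0.84  0.879] [[-0.986, -0.111, 0.124], [-0.166, 0.671, -0.723], [-0.003, -0.733, -0.68]]
top [[415.3, 0.0, 316.4], [0.0, 415.3, 201.2], [0.0, 0.0, 1.0]] [ 0.397 -0.012  1.118] [[-0.001, -0.985, 0.174], [-1.0, 0.001, -0.003], [0.003, -0.174, -0.985]]
wrist [[333.4, 0.0, 322.1], [0.0, 333.4, 200.2], [0.0, 0.0, 1.0]] [0.125 0.643 0.383] [[0.301, 0.921, 0.246], [0.954, -0.29, -0.079], [-0.002, 0.259, -0.966]]
```

View pics/top0.png

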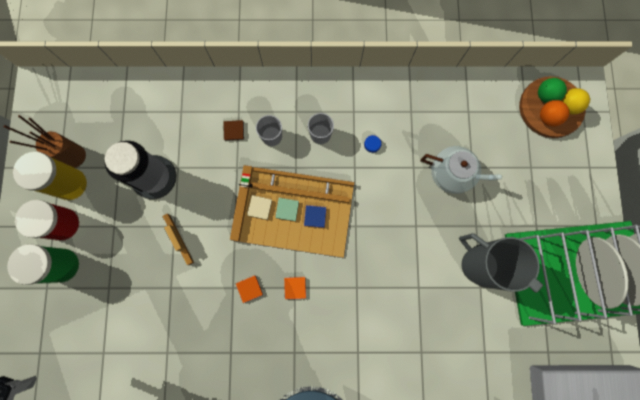

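View pics/side0.png

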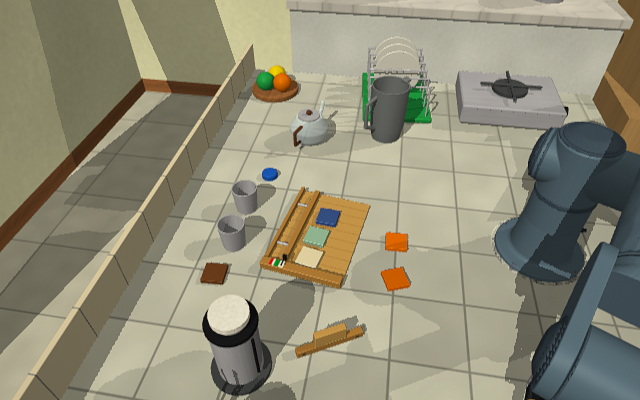

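View pics/wrist0.png

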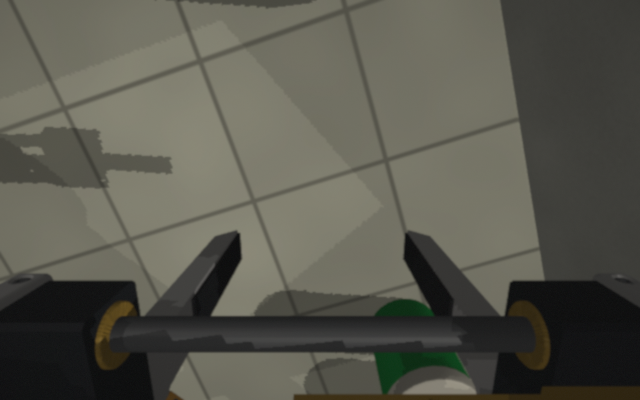

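```bash
cat > h.py <<'E'
from rig import *
import cv2, numpy as np
def crop(d,u0,v0,u1,v1,k,name):
    c=cv2.resize(d["img"][v0:v1,u0:u1,::-1],None,fx=k,fy=k,interpolation=cv2.INTER_CUBIC); cv2.imwrite("pics/"+name,c)
def px2w(d,u,v,z):
    K=d["intrinsics"];r=d["rotation"]@np.linalg.inv(K)@np.array([u,v,1.]);o=d["origin"]
    return o+r*(z-o[2])/r[2]
def w2px(d,p):
    c=d["rotation"].T@(np.asarray(p)-d["origin"]);q=d["intrinsics"]@c;return q[:2]/q[2]
E
python3 - <<'E'
from h import *
t=np.load("top0.npz");s=np.load("side0.npz")
crop(t,150,155,370,275,3.6,"tc.png"); crop(s,250,180,410,370,3.1,"sc.png")
E
```

```text
(no output)
```

View pics/tc.png

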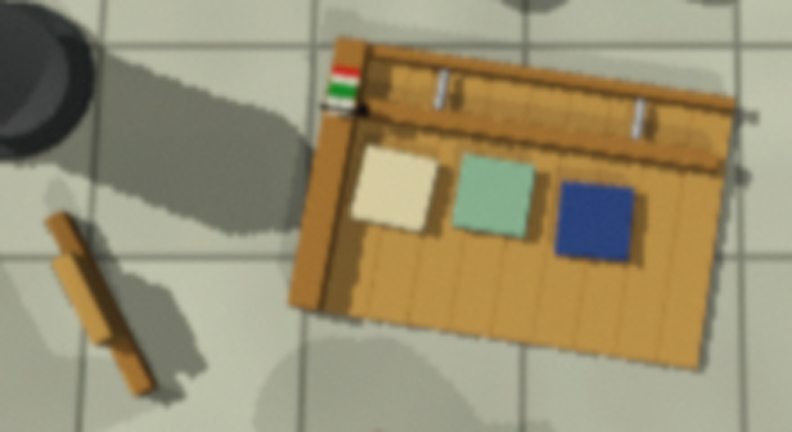

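View pics/sc.png

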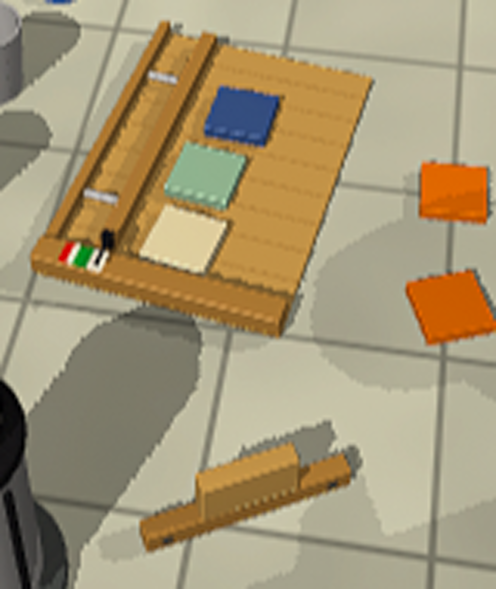

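```bash
cat >> h.py <<'E'
from scipy.optimize import least_squares
def R2(a): return np.array([[np.cos(a),-np.sin(a)],[np.sin(a),np.cos(a)]])
def fit(obs,x0):  # obs: (cam, local xyz, u,v)
    def f(p):
        r=[]
        for d,l,u,v in obs:
            w=np.r_[R2(p[2])@np.array(l[:2])+p[:2],l[2]]
            r+=list(w2px(d,w)-[u,v])
        return r
    s=least_squares(f,x0,loss="soft_l1");return s.x,np.round(np.array(f(s.x)).reshape(-1,2),1)
E
cat > t1.py <<'E'
from h import *
t=np.load("top0.npz");s=np.load("side0.npz")
T=lambda l,u,v:(t,l,150+u/3.6-.36,155+v/3.6-.36)
S=lambda l,u,v:(s,l,250+u/3.1-.34,180+v/3.1-.34)
x,r=fit([T((.1025,.154,.028),338,38),T((-.1025,.154,.028),291,303),T((-.1025,.130,.028),320,310),T((-.1025,-.15,.008),700,371),T((.102,-.15,.022),736,98),
 S((-.1025,-.15,.008),372,78),S((.1025,.154,.028),34,245),S((-.1025,.130,.028),296,296),S((-.1025,.154,.028),280,318)],[.55,.1,-.1])
print("tray",x.round(4),np.degrees(x[2]));print(r.tolist())
tray=x
h=.0275
for n,z,ps,po in (("a",.02,[(367,145),(439,157),(424,231),(351,217)],[(175,207),(230,236),(198,272),(140,248)]),("b",.02,[(463,154),(534,164),(525,237),(454,226)],[(197,143),(248,155),(217,205),(164,183)]),("c",.02,[(562,181),(635,186),(628,262),(556,253)],[(219,87),(279,97),(262,136),(206,124)])):
    ls=[(h,h),(h,-h),(-h,-h),(-h,h)]
    so=[(h,-h),(-h,-h),(-h,h),(h,h)]
    ob=[T((*l,z),*p) for l,p in zip(ls,ps)]
    xx,rr=fit(ob,[.55,0,-.1])
    lo=R2(-tray[2])@(xx[:2]-tray[:2]);print(n,xx.round(4),np.degrees(xx[2]-tray[2]).round(1),"tray",lo.round(4),abs(rr).max())
    xx,rr=fit([S((*l,z),*p) for l,p in zip(so,po)],[.55,0,-.1])
    lo=R2(-tray[2])@(xx[:2]-tray[:2]);print(' side',n,xx.round(4),np.degrees(xx[2]-tray[2]).round(1),"tray",lo.round(4),abs(rr).max())
# front rail: top view grip top corners z=.056
ob=[T((.008,.075,.02),65,211),T((-.008,.075,.02),47,222),T((-.008,-.075,.02),134,394),T((.008,-.075,.02),154,384),T((-.008,.035,.056),51,263),T((.008,.035,.056),67,254),T((.008,-.035,.056),113,337),T((-.008,-.035,.056),98,344)]
print(fit(ob,[.5,.35,.5]))
E
python3 t1.py
```

```text
tray [ 0.5634  0.0431 -0.1498] -8.582141468630331
[[0.3, -0.0], [-0.6, 1.4], [0.4, 0.8], [0.2, 0.1], [0.9, 0.3], [0.1, -1.1], [-1.6, 2.8], [-2.4, -0.2], [-0.1, 0.6]]
a [ 0.5752  0.1363 -0.183 ] -1.9 tray [-0.0022  0.094 ] 0.3
 side a [ 0.57    0.14   -0.3771] -13.0 tray [-0.0079  0.0968] 1.9
b [ 0.5693  0.0629 -0.1313] 1.1 tray [0.0029 0.0205] 0.6
 side b [ 0.5665  0.0641 -0.3222] -9.9 tray [-0.      0.0213] 2.2
c [ 0.5503 -0.0124 -0.0929] 3.3 tray [-0.0046 -0.0568] 0.4
 side c [ 0.5489 -0.0126 -0.1113] 2.2 tray [-0.006  -0.0572] 1.2
(array([ 0.48963496,  0.3514567 , -1.0489832 ]), array([[-0.5, -0.3],
       [-0.9, -0.4],
       [ 0.5,  1.1],
       [ 0.4,  0.8],
       [-0.2, -0.4],
       [ 1. , -1. ],
       [ 0.5, -0.3],
       [-1. ,  0.9]]))
```

```bash
cat >> h.py <<'E'
def draw(d,img,k,u0,v0,pose,boxes,col=(0,0,255)):
    for b in boxes:
        x0,x1,y0,y1,z=b
        pts=[w2px(d,np.r_[R2(pose[2])@np.array(l)+pose[:2],z]) for l in [(x0,y0),(x0,y1),(x1,y1),(x1,y0)]]
        pts=[(((p[0]-u0+.5)*k-.5)*8,((p[1]-v0+.5)*k-.5)*8) for p in pts]
        cv2.polylines(img,[np.array(pts).round().astype(np.int32)],True,col,1,cv2.LINE_AA,3)
TRAY=[(-.1025,.1025,-.15,.13,.008),(-.1025,.1025,.13,.154,.028),(.092,.102,-.15,.13,.022),(.045,.059,-.15,.13,.025)]
E
cat > t2.py <<'E'
from h import *
import sys
tr=[float(v) for v in sys.argv[1:4]]
for n,(u0,v0,u1,v1,k) in (("top",(225,155,365,265,5.6)),("side",(250,180,380,300,5))):
    d=np.load(n+"0.npz");c=cv2.resize(d["img"][v0:v1,u0:u1,::-1],None,fx=k,fy=k,interpolation=cv2.INTER_CUBIC)
    draw(d,c,k,u0,v0,tr,TRAY)
    cv2.imwrite(f"pics/ov_{n}{sys.argv[4]}.png",c)
E
python3 t2.py .5634 .0431 -.1498 1
```

```text
(no output)
```

View pics/ov_top1.png

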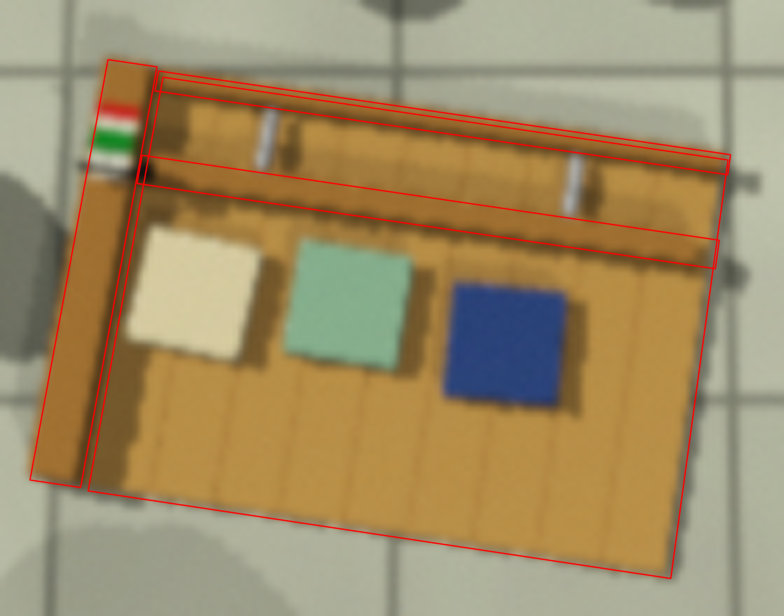

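View pics/ov_side1.png

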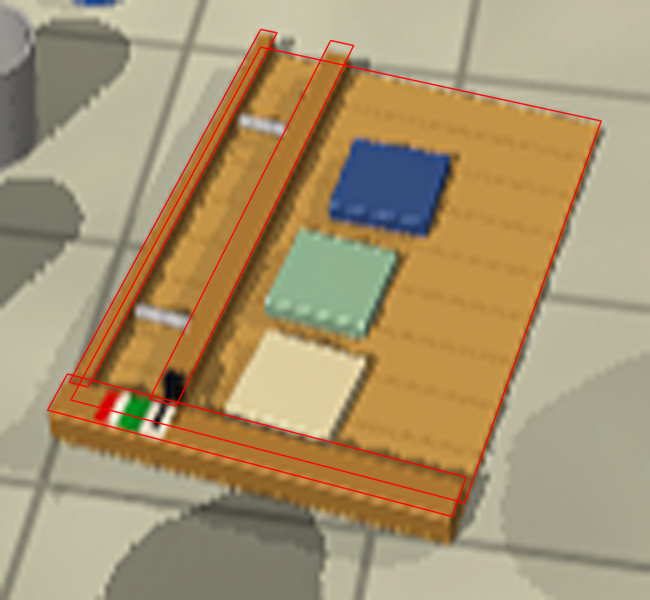

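```bash
cat >> h.py <<'E'
from scipy.spatial.transform import Rotation as Ro
TR=np.array([.5634,.0431,-.1498])
def t2w(x,y): return R2(TR[2])@np.array([x,y])+TR[:2]
def go(p,yaw=None):
    "p world xyz, yaw world deg of tool y"
    s=get_state();R=s["tool_rot"];R=np.array(R)
    d=R.T@(np.array(p)-s["tool_pos"])
    a=np.radians(yaw);y=np.array([np.cos(a),np.sin(a),0]);x=np.array([0,0,-1.]);T=np.c_[x,y,np.cross(x,y)]
    rv=Ro.from_matrix(R.T@T).as_rotvec()
    print("shift",d.round(4),"turn",rv.round(4),"at",np.round(s["tool_pos"],4),"F",np.round(s["contact_force"],1),"op",round(s["opening"],3),"t",round(s["time"],2))
E
python3 - <<'E'
from h import *
t=np.load("top0.npz")
print("disp foot",px2w(t,158,176,.0),px2w(t,125,158,.199))
p=t2w(-.003,-.108);print(p); go([*p,.06],-8.58); go([*p,.029],-8.58)
E
```

```text
disp foot [0.66451317 0.42069406 0.        ] [0.65907806 0.4216362  0.199     ]
[ 0.54431564 -0.06324278]
shift [ 0.1382 -0.5458  0.5382] turn [1.4148e+00 8.0000e-04 1.3000e-03] at [0.1955 0.6194 0.1975] F [ 0.5 -1.  -0.5] op 0.997 t 0.15
shift [ 0.1692 -0.5458  0.5382] turn [1.4148e+00 8.0000e-04 1.3000e-03] at [0.1955 0.6194 0.1975] F [ 0.5 -1.  -0.5] op 0.997 t 0.15
```

```bash
python3 -m handwheel '[[[0.0,-0.546,0.538],[1.415,0,0],0.4],[[0.0,-0.546,0.538],[1.415,0,0],0.4],[[0.0,-0.546,0.538],[1.415,0,0],0.4],[[0.0,-0.546,0.538],[1.415,0,0],0.4],[[0.0,-0.546,0.538],[1.415,0,0],0.4],[[0.0,-0.546,0.538],[1.415,0,0],0.4],[[0.0,-0.546,0.538],[1.415,0,0],0.4],[[0.0,-0.546,0.538],[1.415,0,0],0.4]]' 30
python3 - <<'E'
from h import *
p=t2w(-.003,-.108);go([*p,.06],-8.58)
E
```

```text
time: 0.95
tool_pos: [0.3779, 0.2618, 0.1983]
tool_rot: [[0.0, 0.998, 0.059], [0.0, 0.059, -0.998], [-1.0, 0.0, -0.0]]
contact_force: [1.8, -0.8, 0.2]
opening: 0.353
shift [0.1383 0.1468 0.3343] turn [ 2.089e-01 -1.000e-04 -2.000e-04] at [0.3779 0.2618 0.1983] F [ 1.8 -0.8  0.2] op 0.353 t 0.95
```

```bash
python3 -m handwheel '[[[0.05,0.147,0.334],[0.209,0,0],0.4],[[0.05,0.147,0.334],[0.209,0,0],0.4],[[0.05,0.147,0.334],[0.209,0,0],0.4],[[0.05,0.147,0.334],[0.209,0,0],0.4],[[0.05,0.147,0.334],[0.209,0,0],0.4],[[0.05,0.147,0.334],[0.209,0,0],0.4],[[0.05,0.147,0.334],[0.209,0,0],0.4],[[0.05,0.147,0.334],[0.209,0,0],0.4]]'
python3 - <<'E'
from h import *
p=t2w(-.003,-.108);go([*p,.06],-8.58)
E
```

```text
time: 1.75
tool_pos: [0.5468, -0.0636, 0.1475]
tool_rot: [[-0.001, 0.989, -0.147], [-0.0, -0.147, -0.989], [-1.0, -0.001, 0.0]]
contact_force: [0.3, -0.0, -0.1]
opening: 0.299
shift [ 0.0875 -0.0024 -0.    ] turn [0.002  0.0003 0.0008] at [ 0.5468 -0.0636  0.1475] F [ 0.3 -0.  -0.1] op 0.299 t 1.75
```

Take a wrist view while high to cross-check the tray and tiles.

Run:
```python
from h import *
d=snapshot("wrist");np.savez("wrist1.npz",**d)
c=d["img"][:,:,::-1].copy();c=cv2.resize(c,None,fx=1.25,fy=1.25)
draw(d,c,1.25,0,0,TR,TRAY);cv2.imwrite("pics/w1.png",c)
```

```text
(no output)
```

View pics/w1.png

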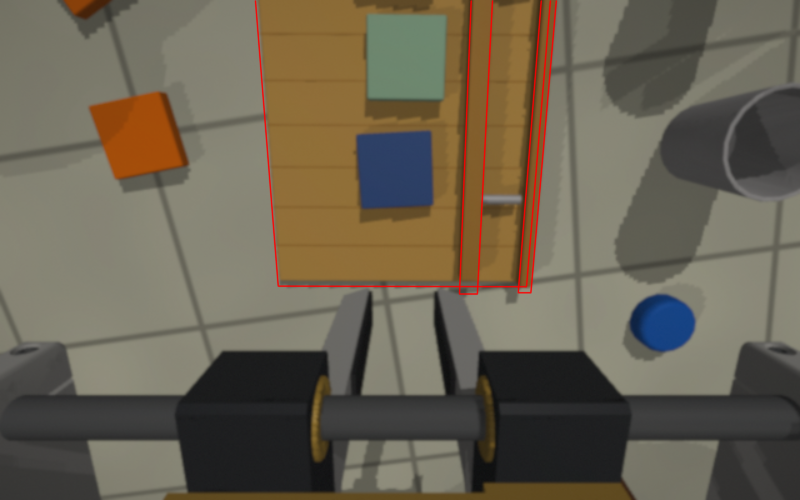

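```bash
python3 -m handwheel '[[[0.05,-0.002,0],[0.002,0,0],0.4],[[0.09,-0.002,0],[0.002,0,0],0.4],[[0.11,-0.002,0],[0.002,0,0],0.4],[[0.118,-0.002,0],[0.002,0,0],0.4],[[0.118,-0.002,0],[0.002,0,0],0.4],[[0.118,-0.002,0],[0.002,0,0],0.4]]'
python3 - <<'E'
from h import *
p=t2w(-.003,-.108);go([*p,.029],-8.58)
p=t2w(-.003,-.055);go([*p,.029],-8.58)
E
```

```text
time: 2.4
tool_pos: [0.5451, -0.0596, 0.0319]
tool_rot: [[0.002, 0.989, -0.145], [-0.001, -0.145, -0.989], [-1.0, 0.002, 0.0]]
contact_force: [-0.4, -1.0, 0.8]
opening: 0.301
shift [ 0.0029 -0.0002  0.0037] turn [ 0.0044  0.0003 -0.0023] at [ 0.5451 -0.0596  0.0319] F [-0.4 -1.   0.8] op 0.301 t 2.4
shift [ 0.0029  0.     -0.0493] turn [ 0.0044  0.0003 -0.0023] at [ 0.5451 -0.0596  0.0319] F [-0.4 -1.   0.8] op 0.301 t 2.4
```

```bash
python3 -m handwheel '[[[0.002,0,-0.004],[0.004,0,0],0.4],[[0.002,0,-0.01],[0.004,0,0],0.4],[[0.002,0,-0.017],[0.004,0,0],0.4],[[0.002,0,-0.024],[0.004,0,0],0.4],[[0.002,0,-0.031],[0.004,0,0],0.4],[[0.002,0,-0.038],[0.004,0,0],0.4],[[0.002,0,-0.044],[0.004,0,0],0.4],[[0.002,0,-0.048],[0.004,0,0],0.4]]'
python3 - <<'E'
from h import *
p=t2w(-.003,-.055);go([*p,.029],-8.58)
p=t2w(-.003,-.043);go([*p,.029],-8.58)
d=snapshot("top");crop(d,225,155,365,265,5.6,"p1.png")
E
```

```text
time: 3.2
tool_pos: [0.551, -0.0117, 0.0283]
tool_rot: [[-0.0, 0.989, -0.149], [0.0, -0.149, -0.989], [-1.0, -0.0, -0.0]]
contact_force: [-0.2, -0.2, -0.1]
opening: 0.298
shift [-0.0007  0.001  -0.001 ] turn [ 0.0001 -0.      0.0001] at [ 0.551  -0.0117  0.0283] F [-0.2 -0.2 -0.1] op 0.298 t 3.2
shift [-0.0007  0.001  -0.013 ] turn [ 0.0001 -0.      0.0001] at [ 0.551  -0.0117  0.0283] F [-0.2 -0.2 -0.1] op 0.298 t 3.2
```

View pics/p1.png

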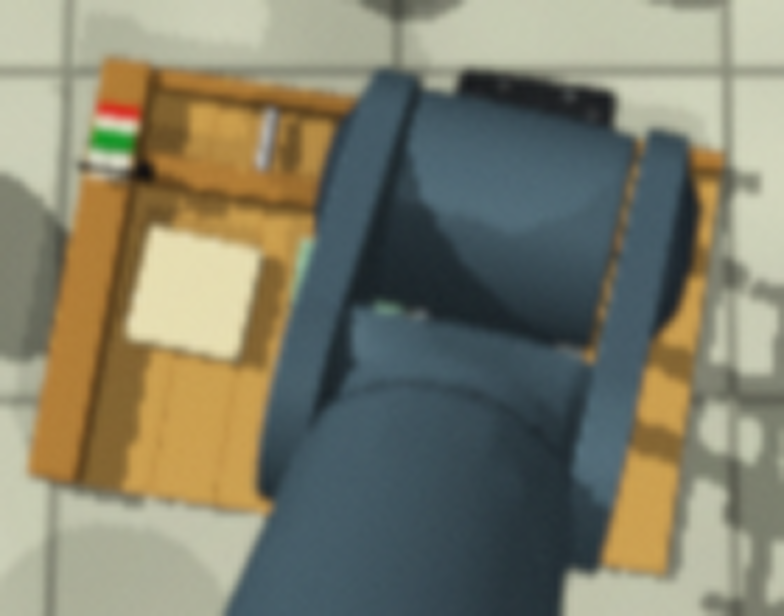

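```bash
python3 -m handwheel '[[[0,0.001,-0.004],[0,0,0],0.4],[[0,0.001,-0.007],[0,0,0],0.4],[[0,0.001,-0.010],[0,0,0],0.4],[[0,0.001,-0.012],[0,0,0],0.4],[[0,0.001,-0.013],[0,0,0],0.4],[[0,0.001,-0.013],[0,0,0],0.4]]'
python3 - <<'E'
from h import *
p=t2w(-.003,-.043);go([*p,.029],-8.58)
for n,c in (("wrist",(60,0,560,250,1.5)),("side",(250,180,410,330,4))):
    d=snapshot(n);crop(d,*c,n+"p2.png")
E
```

```text
time: 3.85
tool_pos: [0.5539, 0.0005, 0.0283]
tool_rot: [[-0.0, 0.989, -0.149], [0.0, -0.149, -0.989], [-1.0, -0.0, 0.0]]
contact_force: [-0.8, -0.4, 0.4]
opening: 0.299
shift [-0.0007 -0.     -0.0006] turn [-0.0001  0.      0.    ] at [5.539e-01 5.000e-04 2.830e-02] F [-0.8 -0.4  0.4] op 0.299 t 3.85
```

View pics/sidep2.png

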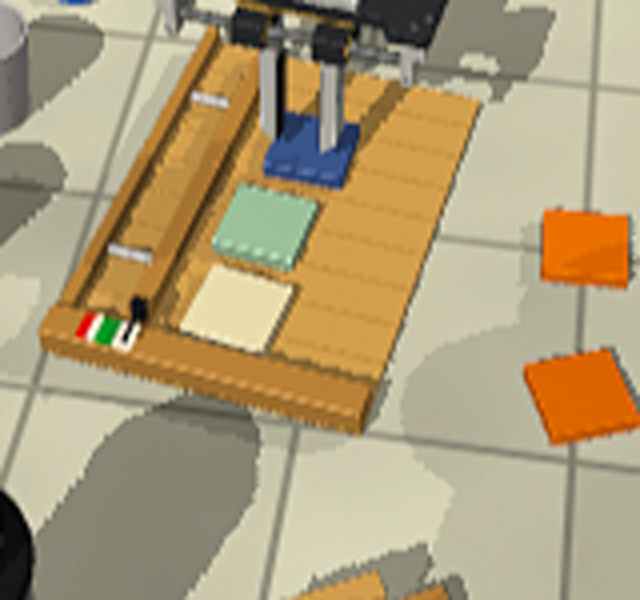

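View pics/wristp2.png

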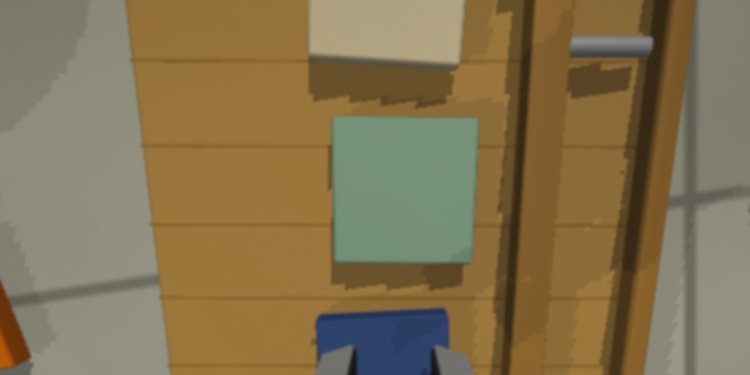

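Run:
```python
import rig
print([n for n in dir(rig) if not n.startswith('_')], getattr(rig,'nose_length',None))
from h import *
d=snapshot("side");crop(d,290,180,350,235,12,"s3.png")
np.savez("side3.npz",**d)
```

```text
['IKError', 'get_state', 'nose_length', 'sign_off', 'snapshot'] 0.017
```

View pics/s3.png

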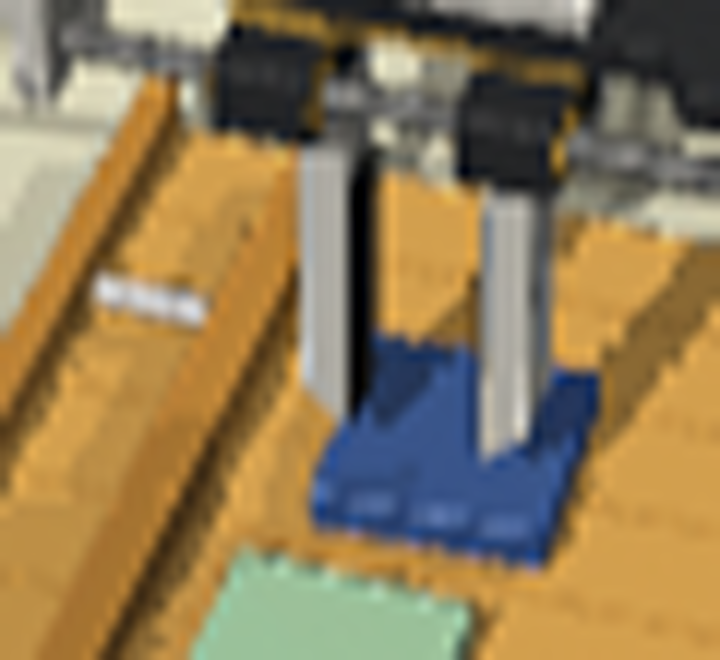

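Run:
```python
from h import *
d=np.load("side3.npz")
K=d["intrinsics"]
def w(u,v):
    z=d["depth"][v,u];return (d["origin"]+d["rotation"]@(np.linalg.inv(K)@[u,v,1]*z)).round(4)
for u,v in [(332,212),(332,215),(332,217),(317,210),(318,213),(325,217),(322,220),(330,222),(310,230),(345,230),(350,200)]: print(u,v,w(u,v))
d=snapshot("wrist")
for u,v in [(330,220),(310,210)]:
    z=d["depth"][v,u];print((d["origin"]+d["rotation"]@(np.linalg.inv(d["intrinsics"])@[u,v,1]*z)).round(4))
print(get_state()["tool_pos"])
```

```text
332 212 [0.5335 0.0112 0.0581]
332 215 [0.5328 0.0157 0.0515]
332 217 [0.533  0.0131 0.0414]
317 210 [0.5741 0.0074 0.0553]
318 213 [0.5715 0.0074 0.0445]
325 217 [ 0.5544 -0.0045  0.0206]
322 220 [0.5604 0.0089 0.0214]
330 222 [0.5382 0.0121 0.0206]
310 230 [0.5851 0.0526 0.0238]
345 230 [0.4958 0.0252 0.0106]
350 200 [0.4857 0.044  0.1384]
[0.5615 0.0099 0.0185]
[0.55   0.0169 0.0145]
[5.53951578e-01 2.48272675e-04 2.83655014e-02]
```

Run:
```python
from h import *
d=np.load("side3.npz")
def pl(u,v,yy):
    r=d["rotation"]@np.linalg.inv(d["intrinsics"])@np.array([u,v,1.]);o=d["origin"];return (o+r*(yy-o[1])/r[1]).round(4)
# tip corners px: right finger bottom-left (485,462), bottom right (540,440); left finger bottom (347,415),(305,385)
for u,v in [(485,462),(540,440),(347,415),(305,385)]:
    U,V=290+u/12-.46,180+v/12-.46
    print([pl(U,V,y) for y in (-.008,0,.008)])
s=get_state();print(s["q"])
```

```text
[array([ 0.5413, -0.008 ,  0.0152]), array([0.5402, 0.    , 0.0233]), array([0.5391, 0.008 , 0.0315])]
[array([ 0.5289, -0.008 ,  0.0243]), array([0.5279, 0.    , 0.0323]), array([0.5269, 0.008 , 0.0404])]
[array([ 0.573 , -0.008 ,  0.0251]), array([0.5716, 0.    , 0.0331]), array([0.5702, 0.008 , 0.0412])]
[array([ 0.5825, -0.008 ,  0.033 ]), array([0.581, 0.   , 0.041]), array([0.5795, 0.008 , 0.049 ])]
[-1.17013618e+01  1.39838449e+01  1.09022339e+02 -2.29668991e-03
  5.69930674e+01 -3.09425082e+00]
```

```bash
python3 -m handwheel '[[[0,0,0.03],[0,0,0],0.4],[[0,0,0.065],[0,0,0],0.4],[[0,0,0.065],[0,0,0],0.4],[[0.001,0,0.065],[0,0,0],0.4],[[0.002,0,0.065],[0,0,0],0.4],[[0.002,0,0.065],[0,0,0],0.4]]'
python3 - <<'E'
from h import *
p=t2w(-.003,-.108);go([*p,.029],-8.58)
d=snapshot("side");crop(d,290,165,350,225,10,"s4.png");np.savez("side4.npz",**d)
E
```

```text
time: 4.65
tool_pos: [0.544, -0.063, 0.026]
tool_rot: [[-0.001, 0.989, -0.148], [0.0, -0.148, -0.989], [-1.0, -0.001, -0.0]]
contact_force: [-0.8, -0.1, -0.6]
opening: 0.303
shift [-0.003   0.0003  0.0002] turn [ 0.0009 -0.0002  0.0006] at [ 0.544 -0.063  0.026] F [-0.8 -0.1 -0.6] op 0.303 t 4.65
```

View pics/s4.png

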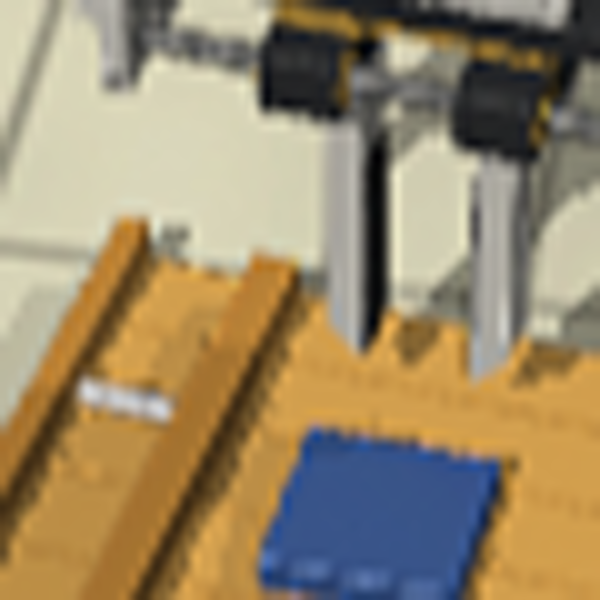

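```bash
python3 - <<'E'
from h import *
d=np.load("side4.npz")
def pl(u,v,yy):
    r=d["rotation"]@np.linalg.inv(d["intrinsics"])@np.array([u,v,1.]);o=d["origin"];return (o+r*(yy-o[1])/r[1]).round(4)
for u,v in [(360,352),(482,382)]:
    U,V=290+u/10-.45,165+v/10-.45
    print([pl(U,V,y) for y in (-.071,-.063,-.055)])
E
python3 -m handwheel '[[[0.002,0,0],[0,0,0],0.4],[[0.004,0,0],[0,0,0],0.4],[[0.006,0,0],[0,0,0],0.4],[[0.006,0,0],[0,0,0],0.4]]'
```

```text
[array([ 0.5635, -0.071 ,  0.0219]), array([ 0.5622, -0.063 ,  0.0295]), array([ 0.561, -0.055,  0.037])]
[array([ 0.5286, -0.071 ,  0.0157]), array([ 0.5277, -0.063 ,  0.0233]), array([ 0.5268, -0.055 ,  0.0308])]
time: 5.1
tool_pos: [0.5439, -0.0637, 0.0199]
tool_rot: [[-0.001, 0.989, -0.149], [0.0, -0.149, -0.989], [-1.0, -0.001, -0.0]]
contact_force: [0.3, -0.5, -0.5]
opening: 0.299
```

```bash
python3 -m handwheel '[[[0.002,0,0],[0,0,0],0.4],[[0.004,0,0],[0,0,0],0.4],[[0.004,0,0],[0,0,0],0.4]]'; python3 -m handwheel '[[[0.002,0,0],[0,0,0],0.4],[[0.002,0,0],[0,0,0],0.4]]'
python3 - <<'E'
from h import *
d=snapshot("side");crop(d,290,165,350,225,10,"s5.png")
E
```

```text
time: 5.4
tool_pos: [0.544, -0.0639, 0.016]
tool_rot: [[-0.001, 0.989, -0.15], [0.0, -0.15, -0.989], [-1.0, -0.001, -0.0]]
contact_force: [1.1, -0.7, -0.9]
opening: 0.3
time: 5.6
tool_pos: [0.5441, -0.0638, 0.0141]
tool_rot: [[-0.0, 0.989, -0.149], [0.0, -0.149, -0.989], [-1.0, -0.0, -0.0]]
contact_force: [-0.1, -0.5, 0.4]
opening: 0.305
```

View pics/s5.png

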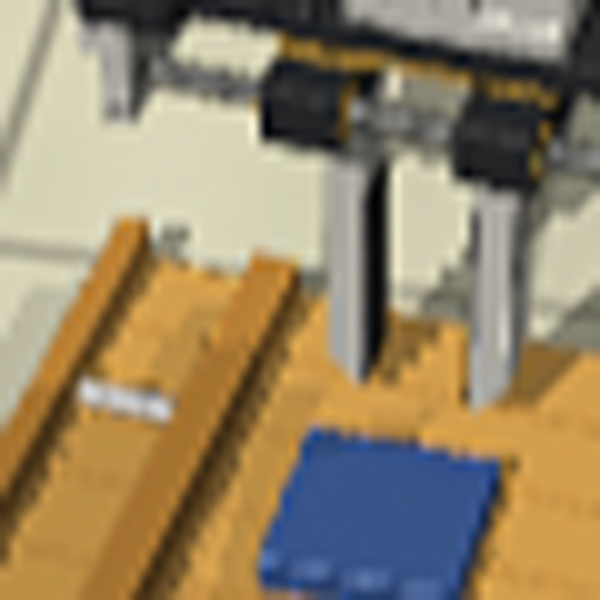

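```bash
python3 -m handwheel '[[[0.001,0,0],[0,0,0],0.4],[[0.002,0,0],[0,0,0],0.4],[[0.003,0,0],[0,0,0],0.4],[[0.003,0,0],[0,0,0],0.4]]'; python3 -m handwheel '[[[0.001,0,0],[0,0,0],0.4],[[0.001,0,0],[0,0,0],0.4]]';python3 -m handwheel '[[[0.001,0,0],[0,0,0],0.4],[[0.001,0,0],[0,0,0],0.4]]'
```

```text
time: 6.05
tool_pos: [0.5441, -0.0638, 0.0112]
tool_rot: [[-0.0, 0.989, -0.149], [0.0, -0.149, -0.989], [-1.0, -0.0, -0.0]]
contact_force: [0.1, -0.2, 0.1]
opening: 0.302
time: 6.25
tool_pos: [0.5442, -0.0639, 0.0102]
tool_rot: [[-0.0, 0.989, -0.149], [0.0, -0.149, -0.989], [-1.0, -0.0, -0.0]]
contact_force: [0.4, -0.5, -0.2]
opening: 0.299
time: 6.45
tool_pos: [0.5442, -0.0639, 0.0093]
tool_rot: [[-0.0, 0.989, -0.149], [0.0, -0.149, -0.989], [-1.0, -0.0, -0.0]]
contact_force: [0.6, -0.2, -0.2]
opening: 0.301
```

```bash
for i in 1 2 3; do python3 -m handwheel '[[[0.001,0,0],[0,0,0],0.4],[[0.001,0,0],[0,0,0],0.4]]' | egrep 'pos|force'; done
python3 - <<'E'
from h import *
d=snapshot("side");crop(d,290,165,350,225,10,"s6.png")
E
```

```text
tool_pos: [0.5441, -0.0639, 0.0082]
contact_force: [0.2, -0.1, -0.2]
tool_pos: [0.5441, -0.0639, 0.0072]
contact_force: [0.1, -0.4, -0.8]
tool_pos: [0.5441, -0.0639, 0.0062]
contact_force: [-1.0, 0.1, -0.8]
```

View pics/s6.png

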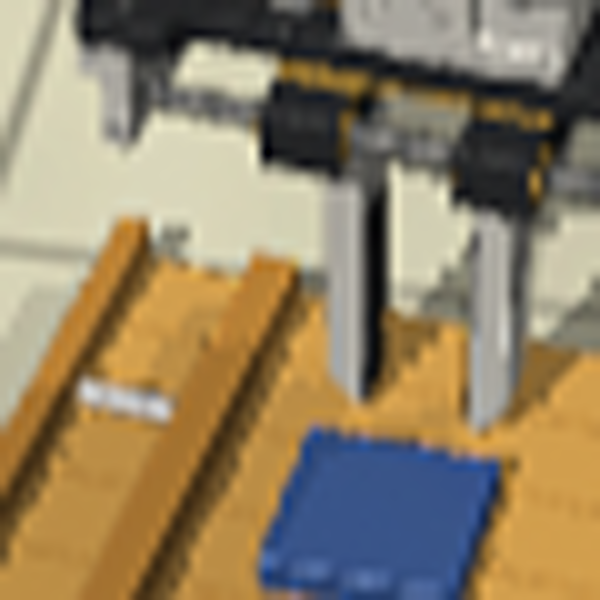

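```bash
for i in 1 2 3; do python3 -m handwheel '[[[0.001,0,0],[0,0,0],0.4],[[0.001,0,0],[0,0,0],0.4]]' | egrep 'pos|force'; done
python3 - <<'E'
from h import *
s=get_state();print(np.round(s["q"],2),np.round(s["effort"],2),np.round(s["wrist_torque"],2))
d=snapshot("wrist");np.savez("w6.npz",**d);cv2.imwrite("pics/w6.png",d["img"][:,:,::-1])
E
```

```text
tool_pos: [0.5441, -0.0639, 0.0052]
contact_force: [0.3, -0.4, -0.1]
tool_pos: [0.5441, -0.0639, 0.0042]
contact_force: [0.3, -0.3, 0.7]
tool_pos: [0.5441, -0.0639, 0.0032]
contact_force: [0.1, -1.4, -0.4]
[-18.55  15.79 110.1   -0.    54.12  -9.96] [-1.000e-02 -3.604e+01 -2.475e+01  6.000e-02  2.000e-02  0.000e+00] [-0.12  0.08  0.02]
```

View pics/w6.png

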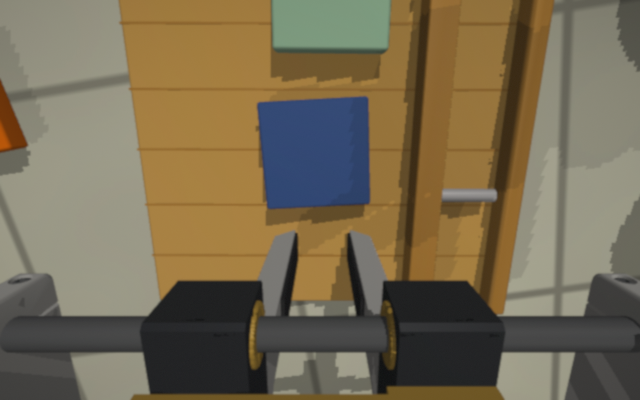

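Run:
```python
from h import *
d=np.load("w6.npz")
def w(u,v):
    z=d["depth"][v,u];return (d["origin"]+d["rotation"]@(np.linalg.inv(d["intrinsics"])@[u,v,1]*z)).round(4)
print(d["origin"],get_state()["tool_pos"])
for u,v in [(286,238),(285,245),(284,255),(356,238),(360,245),(364,255),(320,265),(320,200-15),(200,200),(60,200)]: print(u,v,w(u,v))
```

```text
[0.55642568 0.01060623 0.18859699] [ 0.54417005 -0.06389183  0.00326387]
286 238 [ 0.5277 -0.0514  0.0217]
285 245 [ 0.5279 -0.0519  0.0302]
284 255 [ 0.529  -0.0516  0.0435]
356 238 [ 0.5647 -0.0575  0.0205]
360 245 [ 0.5657 -0.0574  0.0308]
364 255 [ 0.5663 -0.0573  0.0433]
320 265 [ 0.5421 -0.0767  0.007 ]
320 185 [ 0.5498 -0.0264  0.0175]
200 200 [ 0.4812 -0.0271  0.007 ]
60 200 [ 0.3968 -0.0164 -0.0007]
```

```bash
for i in 1 2 3; do python3 -m handwheel '[[[0.001,0,0],[0,0,0],0.4],[[0.001,0,0],[0,0,0],0.4]]' | egrep 'pos|force'; done
```

```text
tool_pos: [0.5441, -0.0639, 0.0022]
contact_force: [1.6, 0.3, 1.0]
tool_pos: [0.5442, -0.0639, 0.0013]
contact_force: [0.7, -0.3, 0.2]
tool_pos: [0.5443, -0.0639, 0.0011]
contact_force: [-2.2, 0.8, 7.4]
```

```bash
python3 -m handwheel '[[[-0.004,0,0],[0,0,0],0.4],[[-0.004,0,-0.005],[0,0,0],0.4],[[-0.004,0,-0.012],[0,0,0],0.4],[[-0.004,0,-0.019],[0,0,0],0.4],[[-0.004,0,-0.026],[0,0,0],0.4],[[-0.004,0,-0.033],[0,0,0],0.4],[[-0.004,0,-0.040],[0,0,0],0.4],[[-0.004,0,-0.040],[0,0,0],0.4]]'
python3 - <<'E'
from h import *
p=t2w(-.003,-.043);go([*p,.005],-8.58)
d=snapshot("wrist");crop(d,60,0,560,250,1.5,"w7.png")
E
```

```text
time: 9.15
tool_pos: [0.5502, -0.0233, 0.0043]
tool_rot: [[-0.0, 0.989, -0.148], [0.0, -0.148, -0.989], [-1.0, -0.0, -0.0]]
contact_force: [0.9, -0.1, -0.3]
opening: 0.3
shift [-0.0007  0.0001 -0.0247] turn [ 0.0009 -0.0003  0.0002] at [ 0.5502 -0.0233  0.0043] F [ 0.9 -0.1 -0.3] op 0.3 t 9.15
```

View pics/w7.png

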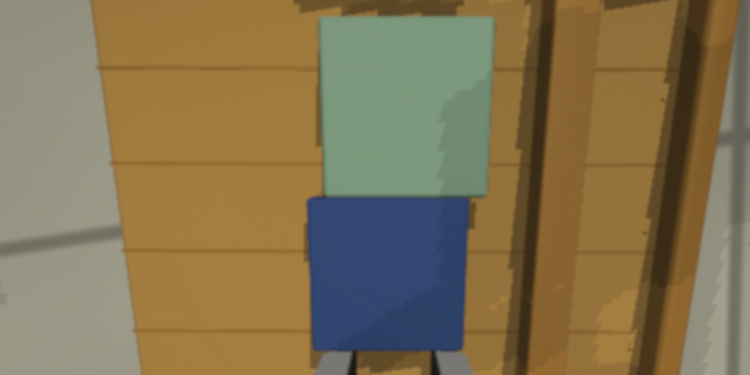

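```bash
python3 -m handwheel '[[[0,0,-0.004],[0,0,0],0.4],[[0,0,-0.010],[0,0,0],0.4],[[0,0,-0.016],[0,0,0],0.4],[[0,0,-0.020],[0,0,0],0.4],[[0,0,-0.023],[0,0,0],0.4],[[0,0,-0.0245],[0,0,0],0.4],[[0,0,-0.0245],[0,0,0],0.4]]'
python3 - <<'E'
from h import *
p=t2w(-.003,-.043);go([*p,.005],-8.58)
E
```

```text
time: 9.9
tool_pos: [0.5539, 0.0002, 0.0044]
tool_rot: [[-0.0, 0.989, -0.149], [0.0, -0.149, -0.989], [-1.0, -0.0, -0.0]]
contact_force: [-0.5, -0.2, -0.5]
opening: 0.302
shift [-0.0006  0.     -0.0008] turn [-0.0002 -0.0005  0.0001] at [5.539e-01 2.000e-04 4.400e-03] F [-0.5 -0.2 -0.5] op 0.302 t 9.9
```

```bash
for i in 1 2 3 4; do python3 -m handwheel '[[[0,0,-0.001],[0,0,0],0.4],[[0,0,-0.001],[0,0,0],0.4]]' | egrep 'pos|force'; done
python3 - <<'E'
from h import *
for n,c in (("wrist",(60,0,560,250,1.5)),("side",(250,180,380,290,5))):
    d=snapshot(n);crop(d,*c,n+"p8.png")
E
```

```text
tool_pos: [0.554, 0.0008, 0.0043]
contact_force: [-0.6, -1.6, -0.1]
tool_pos: [0.5541, 0.0018, 0.0043]
contact_force: [0.7, -1.7, -0.5]
tool_pos: [0.5543, 0.0029, 0.0044]
contact_force: [0.1, -2.1, -0.3]
tool_pos: [0.5543, 0.0029, 0.0044]
contact_force: [-0.6, -5.8, 0.1]
```

View pics/wristp8.png

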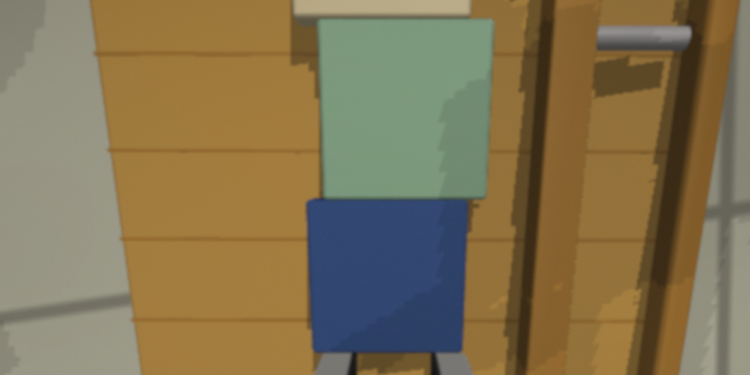

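View pics/sidep8.png

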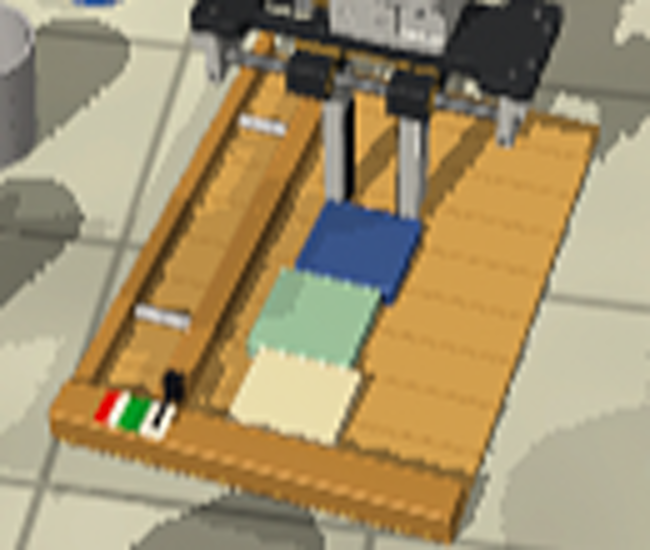

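```bash
python3 -m handwheel '[[[0,0,0.012],[0,0,0],0.4],[[-0.03,0,0.02],[0,0,0],0.4],[[-0.08,0,0.02],[0,0,0],0.0],[[-0.13,0,0.02],[0,0,0],0.0],[[-0.13,0,0.02],[0,0,0],0.0]]'
python3 - <<'E'
from h import *
go([.4896,.3515,.13],-60.1)
E
```

```text
time: 11.3
tool_pos: [0.5567, -0.0172, 0.1426]
tool_rot: [[0.015, 0.989, -0.15], [-0.002, -0.15, -0.989], [-1.0, 0.015, 0.0]]
contact_force: [0.7, 0.1, 0.3]
opening: 0.491
shift [ 0.0107 -0.1217 -0.3545] turn [ 0.8986 -0.0066 -0.014 ] at [ 0.5567 -0.0172  0.1426] F [0.7 0.1 0.3] op 0.491 t 11.3
```

```bash
python3 -m handwheel '[[[0,-0.120,-0.355],[0.9,0,0],0],[[0,-0.120,-0.355],[0.9,0,0],0],[[0,-0.120,-0.355],[0.9,0,0],0],[[0,-0.120,-0.355],[0.9,0,0],0],[[0,-0.120,-0.355],[0.9,0,0],0],[[0,-0.120,-0.355],[0.9,0,0],0],[[0,-0.120,-0.355],[0.9,0,0],0],[[0,-0.120,-0.355],[0.9,0,0],0]]'
python3 - <<'E'
from h import *
go([.4896,.3515,.13],-60.1)
E
```

```text
time: 12.1
tool_pos: [0.4852, 0.3533, 0.1337]
tool_rot: [[-0.001, 0.496, -0.868], [0.001, -0.868, -0.496], [-1.0, -0.001, 0.001]]
contact_force: [0.6, 0.1, -0.2]
opening: 0.5
shift [ 0.0037  0.0038 -0.0029] turn [-0.0028  0.0005  0.0009] at [0.4852 0.3533 0.1337] F [ 0.6  0.1 -0.2] op 0.5 t 12.1
```

Run:
```python
from h import *
RAIL=[(-.008,.008,-.075,.075,.02),(-.008,.008,-.035,.035,.056),(-.008,.008,-.075,.075,.0)]
P=[.4896,.3515,-1.049]
d=snapshot("wrist");np.savez("w9.npz",**d);c=cv2.resize(d["img"][:,:,::-1],None,fx=1.25,fy=1.25)
draw(d,c,1.25,0,0,P,RAIL);cv2.imwrite("pics/w9.png",c)
d=snapshot("top");crop(d,225,155,365,265,5.6,"t9.png");np.savez("t9.npz",**d)
```

```text
(no output)
```

View pics/w9.png

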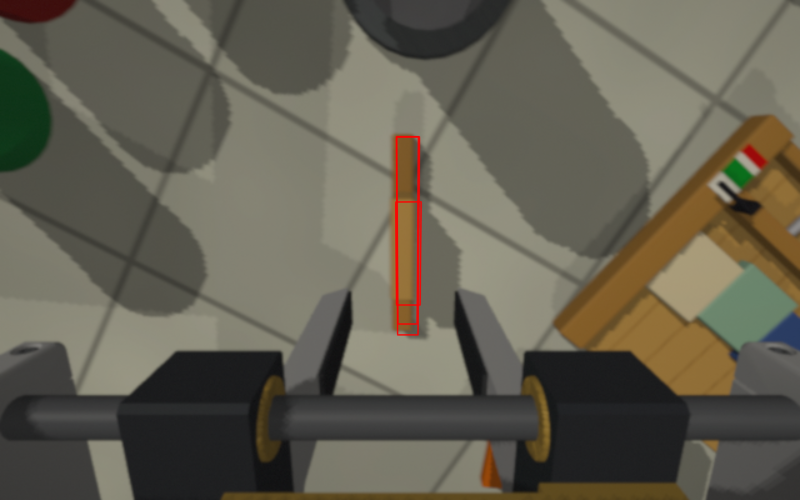

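View pics/t9.png

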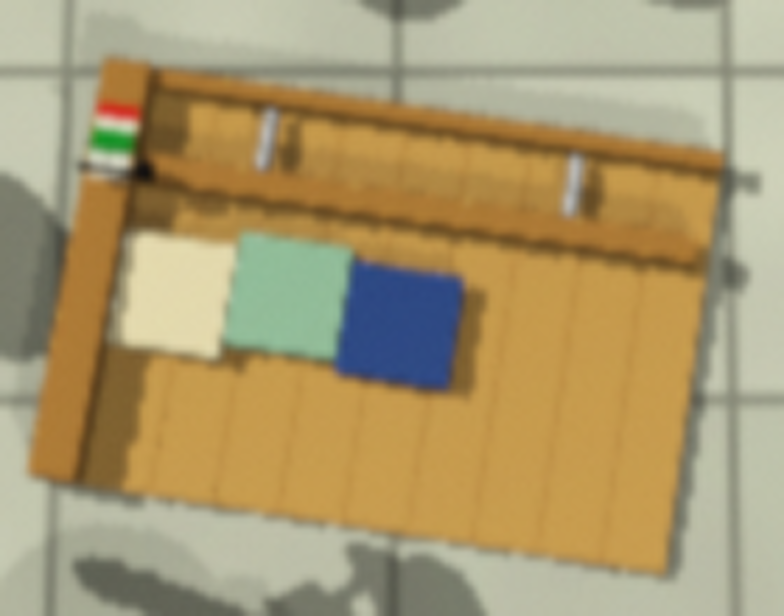

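```bash
python3 -m handwheel '[[[0.03,0.0025,-0.003],[-0.003,0,0],0],[[0.065,0.0025,-0.003],[-0.003,0,0],0],[[0.095,0.0025,-0.003],[-0.003,0,0],0],[[0.110,0.0025,-0.003],[-0.003,0,0],0],[[0.117,0.0025,-0.003],[-0.003,0,0],0],[[0.117,0.0025,-0.003],[-0.003,0,0],0]]'
python3 - <<'E'
from h import *
go([.4896,.3515,.013],-60.1)
d=snapshot("side");crop(d,250,270,410,390,5,"s10.png")
E
```

```text
time: 12.8
tool_pos: [0.49, 0.3505, 0.017]
tool_rot: [[-0.001, 0.5, -0.866], [-0.0, -0.866, -0.5], [-1.0, -0.0, 0.001]]
contact_force: [0.8, 0.1, 0.4]
opening: 0.501
shift [ 0.004  -0.001  -0.0001] turn [0.0014 0.0008 0.0002] at [0.49   0.3505 0.017 ] F [0.8 0.1 0.4] op 0.501 t 12.8
```

View pics/s10.png

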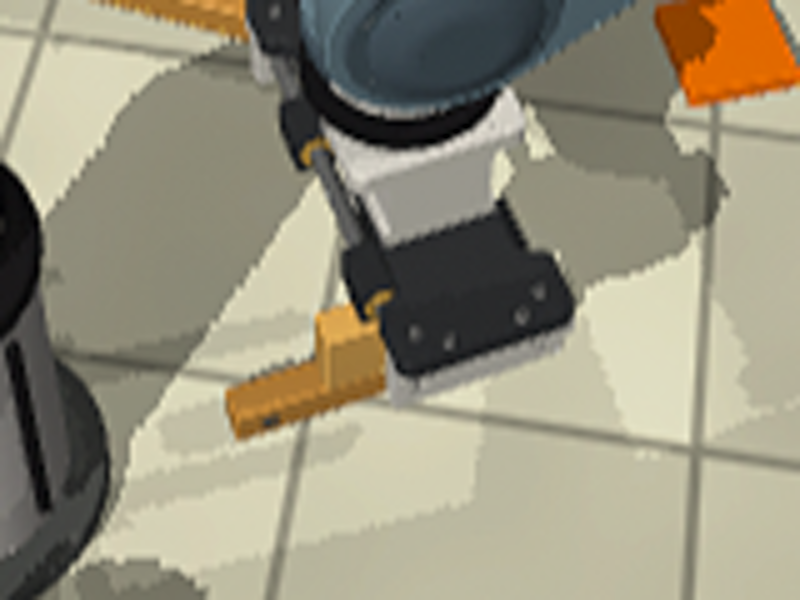

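```bash
python3 -m handwheel '[[[0.003,-0.001,0],[0,0,0],0],[[0.003,-0.001,0],[0,0,0],1],[[0.003,-0.001,0],[0,0,0],1],[[0.003,-0.001,0],[0,0,0],1],[[0.003,-0.001,0],[0,0,0],1],[[0.003,-0.001,0],[0,0,0],1],[[0.003,-0.001,0],[0,0,0],1]]' 45
python3 - <<'E'
from h import *
go([.4896,.3515,.013],-60.1)
d=snapshot("wrist");cv2.imwrite("pics/w11.png",d["img"][:,:,::-1])
E
```

```text
time: 13.55
tool_pos: [0.4896, 0.3521, 0.0146]
tool_rot: [[0.0, 0.5, -0.866], [0.0, -0.866, -0.5], [-1.0, -0.0, -0.0]]
contact_force: [-0.4, 0.3, 1.5]
opening: 0.166
shift [0.0016 0.0005 0.0002] turn [ 0.002  -0.0003  0.0001] at [0.4896 0.3521 0.0146] F [-0.4  0.3  1.5] op 0.166 t 13.55
```

View pics/w11.png

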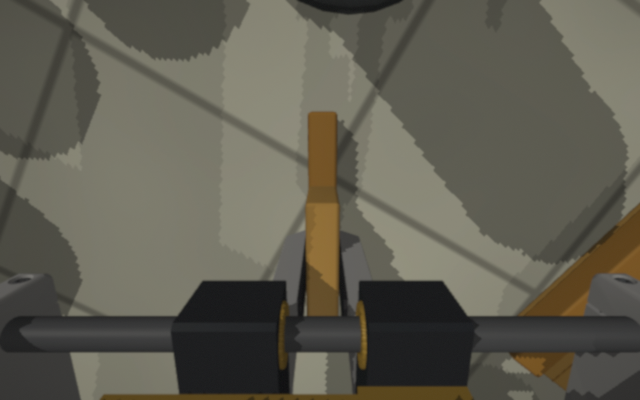

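```bash
python3 -m handwheel '[[[-0.03,0,0],[0,0,0],1],[[-0.06,0,0],[0,0,0],1],[[-0.085,0,0],[0,0,0],1],[[-0.085,0,0],[0,0,0],1],[[-0.085,0,0],[0,0,0],1]]'
python3 - <<'E'
from h import *
p=t2w(-.060,.0485);print(p);go([*p,.1],-8.58)
E
```

```text
time: 14.1
tool_pos: [0.4891, 0.3516, 0.0986]
tool_rot: [[-0.0, 0.5, -0.866], [-0.0, -0.866, -0.5], [-1.0, 0.0, 0.001]]
contact_force: [-0.3, -0.1, -2.3]
opening: 0.17
[0.5113101  0.10001127]
shift [-0.0013  0.229   0.1066] turn [-8.973e-01  6.000e-04  2.000e-04] at [0.4891 0.3516 0.0986] F [-0.3 -0.1 -2.3] op 0.17 t 14.1
```

```bash
python3 -m handwheel '[[[-0.001,0.03,0.013],[-0.12,0,0],1],[[-0.001,0.06,0.027],[-0.24,0,0],1],[[-0.001,0.09,0.04],[-0.36,0,0],1],[[-0.001,0.12,0.054],[-0.48,0,0],1],[[-0.001,0.15,0.067],[-0.6,0,0],1],[[-0.001,0.18,0.08],[-0.72,0,0],1],[[-0.001,0.21,0.095],[-0.84,0,0],1],[[-0.001,0.229,0.107],[-0.897,0,0],1]]' 
python3 -m handwheel '[[[0,0,0],[0,0,0],1],[[0,0,0],[0,0,0],1]]' >/dev/null
python3 - <<'E'
from h import *
p=t2w(-.060,.0485);go([*p,.035],-8.58)
d=snapshot("wrist");np.savez("w12.npz",**d)
s=get_state();q=[*s["tool_pos"][:2],TR[2]];zb=s["tool_pos"][2]-.0146
RAIL=[(-.008,.008,-.075,.075,.02+zb),(-.008,.008,-.035,.035,.056+zb)]
c=cv2.resize(d["img"][:,:,::-1],None,fx=1.25,fy=1.25);draw(d,c,1.25,0,0,q,RAIL);draw(d,c,1.25,0,0,TR,TRAY,(255,0,0));cv2.imwrite("pics/w12.png",c)
E
```

```text
time: 14.9
tool_pos: [0.5098, 0.0981, 0.0978]
tool_rot: [[-0.004, 0.989, -0.147], [-0.0, -0.147, -0.989], [-1.0, -0.004, 0.001]]
contact_force: [0.3, -0.3, -1.3]
opening: 0.167
shift [ 0.0636  0.0014 -0.0001] turn [-0.0023  0.      0.0032] at [0.5101 0.1001 0.0986] F [-0.9 -0.4 -1.1] op 0.167 t 15.1
```

View pics/w12.png

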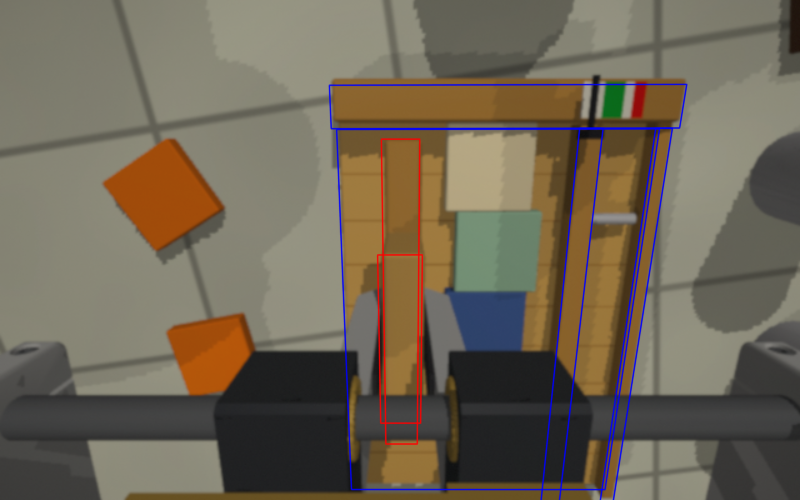

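```bash
python3 -m handwheel '[[[0.03,0.0015,-0.002],[-0.002,0,0.003],1],[[0.055,0.0015,-0.002],[-0.002,0,0.003],1],[[0.068,0.0015,-0.002],[-0.002,0,0.003],1],[[0.073,0.0015,-0.002],[-0.002,0,0.003],1],[[0.074,0.0015,-0.002],[-0.002,0,0.003],1],[[0.074,0.0015,-0.002],[-0.002,0,0.003],1]]'
python3 - <<'E'
from h import *
p=t2w(-.060,.0505);go([*p,.0226],-8.58)
E
```

```text
time: 15.75
tool_pos: [0.5139, 0.1021, 0.0272]
tool_rot: [[0.005, 0.989, -0.147], [-0.0, -0.147, -0.989], [-1.0, 0.005, -0.0]]
contact_force: [0.5, -0.3, -1.4]
opening: 0.168
shift [ 0.0046 -0.0023  0.0004] turn [ 0.002  -0.0002 -0.0045] at [0.5139 0.1021 0.0272] F [ 0.5 -0.3 -1.4] op 0.168 t 15.75
```

```bash
python3 -m handwheel '[[[0.001,0,0],[0,0,0],1],[[0.001,0,0],[0,0,0],1],[[0.001,0,0],[0,0,0],1]]' | egrep 'pos|force'; for i in 1 2; do python3 -m handwheel '[[[0.001,0,0],[0,0,0],1],[[0.001,0,0],[0,0,0],1]]' | egrep 'pos|force';done
python3 - <<'E'
from h import *
p=t2w(-.060,.0505);go([*p,.0226],-8.58)
E
```

```text
tool_pos: [0.5136, 0.1017, 0.0259]
contact_force: [0.6, -0.2, -2.0]
tool_pos: [0.5131, 0.1018, 0.0243]
contact_force: [0.6, -0.8, -2.3]
tool_pos: [0.513, 0.1018, 0.0232]
contact_force: [0.1, 0.1, -1.6]
shift [ 0.0006 -0.0014 -0.    ] turn [ 0.0018  0.0001 -0.0027] at [0.513  0.1018 0.0232] F [ 0.1  0.1 -1.6] op 0.169 t 16.45
```

```bash
for i in 1 2 3; do python3 -m handwheel '[[[0.0007,0,0],[0,0,0],1],[[0.0007,0,0],[0,0,0],1]]' | egrep 'pos|force';done
```

```text
tool_pos: [0.5132, 0.1018, 0.0227]
contact_force: [0.3, -0.3, -2.6]
tool_pos: [0.5133, 0.1018, 0.0226]
contact_force: [-3.2, -0.7, 4.1]
tool_pos: [0.5133, 0.1018, 0.0226]
contact_force: [-5.4, -0.4, 9.5]
```

```bash
python3 -m handwheel '[[[-0.0008,0.003,0],[0,0,0.0],1],[[-0.0008,0.008,0],[0,0,0],1],[[-0.0008,0.013,0],[0,0,0],1],[[-0.0008,0.018,0],[0,0,0],1],[[-0.0008,0.023,0],[0,0,0],1],[[-0.0008,0.028,0],[0,0,0],1],[[-0.0008,0.032,0],[0,0,0],1],[[-0.0008,0.032,0],[0,0,0],1]]'
python3 - <<'E'
from h import *
p=t2w(-.018,.0500);go([*p,.0228],-8.58)
d=snapshot("wrist");cv2.imwrite("pics/w13.png",d["img"][:,:,::-1])
d=snapshot("side");crop(d,250,180,380,290,5,"s13.png")
E
```

```text
time: 17.85
tool_pos: [0.5426, 0.0975, 0.0226]
tool_rot: [[-0.004, 0.989, -0.147], [0.0, -0.147, -0.989], [-1.0, -0.004, 0.001]]
contact_force: [-11.1, 1.2, 12.7]
opening: 0.164
shift [-0.0002  0.0107  0.0007] turn [0.0021 0.0005 0.004 ] at [0.5426 0.0975 0.0226] F [-11.1   1.2  12.7] op 0.164 t 17.85
```

View pics/w13.png

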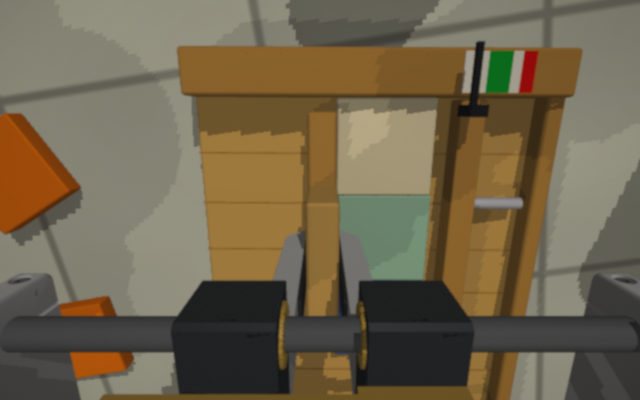

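View pics/s13.png

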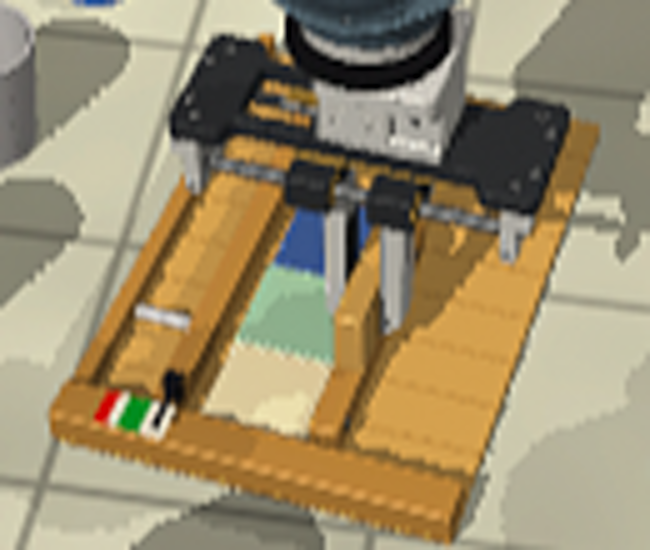

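```bash
python3 -m handwheel '[[[-0.0007,0.003,0],[0,0,0],1],[[-0.0007,0.006,0],[0,0,0],1],[[-0.0007,0.009,0],[0,0,0],1],[[-0.0007,0.012,0],[0,0,0],1],[[-0.0007,0.015,0],[0,0,0],1],[[-0.0007,0.018,0],[0,0,0],1],[[-0.0007,0.018,0],[0,0,0],1],[[-0.0007,0.018,0],[0,0,0],1]]'
python3 - <<'E'
from h import *
p=t2w(-.002,.0500);go([*p,.0228],-8.58)
d=snapshot("wrist");crop(d,160,20,620,320,1.7,"w14.png")
E
```

```text
time: 18.75
tool_pos: [0.5581, 0.0954, 0.0227]
tool_rot: [[-0.009, 0.989, -0.148], [0.001, -0.148, -0.989], [-1.0, -0.009, 0.0]]
contact_force: [-16.4, 1.9, 16.4]
opening: 0.169
shift [-0.0003  0.011   0.0009] turn [0.0015 0.0003 0.0094] at [0.5581 0.0954 0.0227] F [-16.4   1.9  16.4] op 0.169 t 18.75
```

View pics/w14.png

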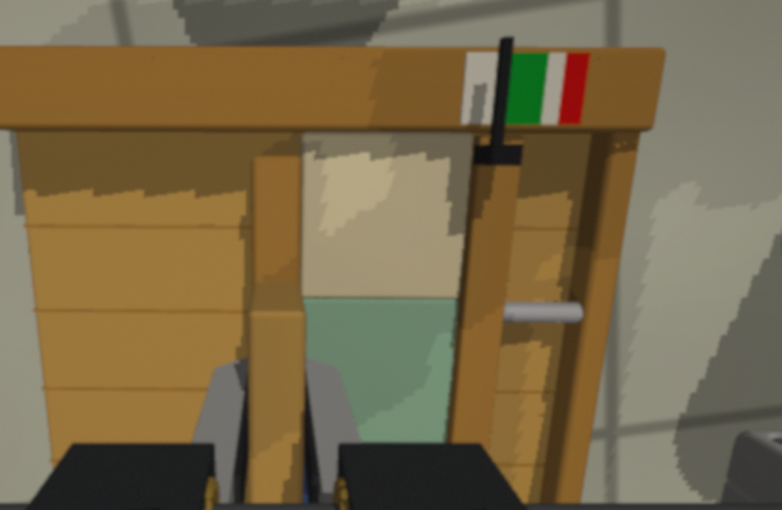

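```bash
python3 -m handwheel '[[[-0.0009,0.002,0],[0,0,0.003],1],[[-0.0009,0.004,0],[0,0,0.006],1],[[-0.0009,0.006,0],[0,0,0.009],1],[[-0.0009,0.008,0],[0,0,0.009],1],[[-0.0009,0.010,0],[0,0,0.009],1],[[-0.0009,0.011,0],[0,0,0.009],1],[[-0.0009,0.011,0],[0,0,0.009],1],[[-0.0009,0.011,0],[0,0,0.009],1]]'
python3 - <<'E'
from h import *
p=t2w(-.002,.0500);go([*p,.0228],-8.58)
d=snapshot("wrist");crop(d,160,20,620,320,1.7,"w15.png");np.savez("w15.npz",**d)
d=snapshot("top");crop(d,225,155,305,215,9,"t15.png");np.savez("t15.npz",**d)
d=snapshot("side");crop(d,250,180,380,290,6,"s15.png");np.savez("s15.npz",**d)
E
```

```text
time: 19.6
tool_pos: [0.5658, 0.0942, 0.0226]
tool_rot: [[-0.008, 0.989, -0.148], [0.0, -0.148, -0.989], [-1.0, -0.008, 0.001]]
contact_force: [-23.2, 1.8, 20.3]
opening: 0.162
shift [-0.0002  0.0032  0.0009] turn [0.0017 0.0009 0.0082] at [0.5658 0.0942 0.0226] F [-23.2   1.8  20.3] op 0.162 t 19.6
```

View pics/w15.png

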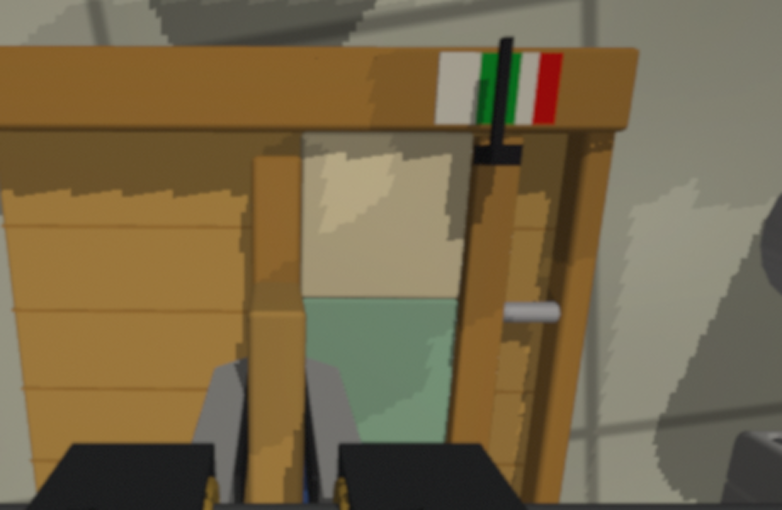

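View pics/t15.png

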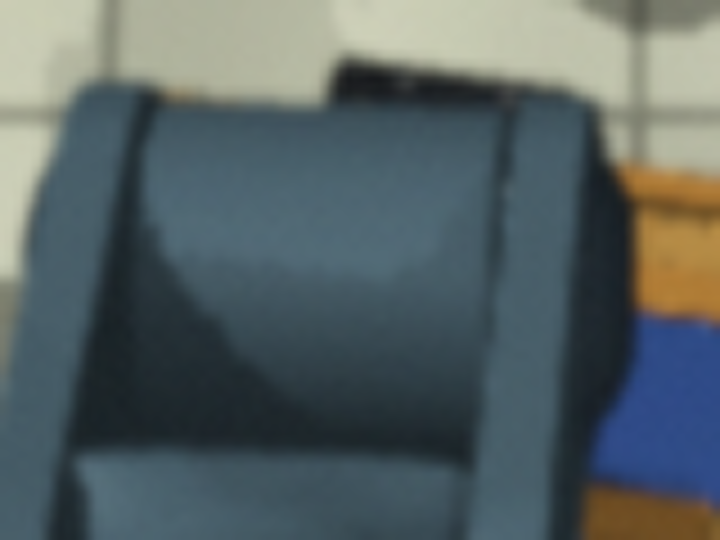

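View pics/s15.png

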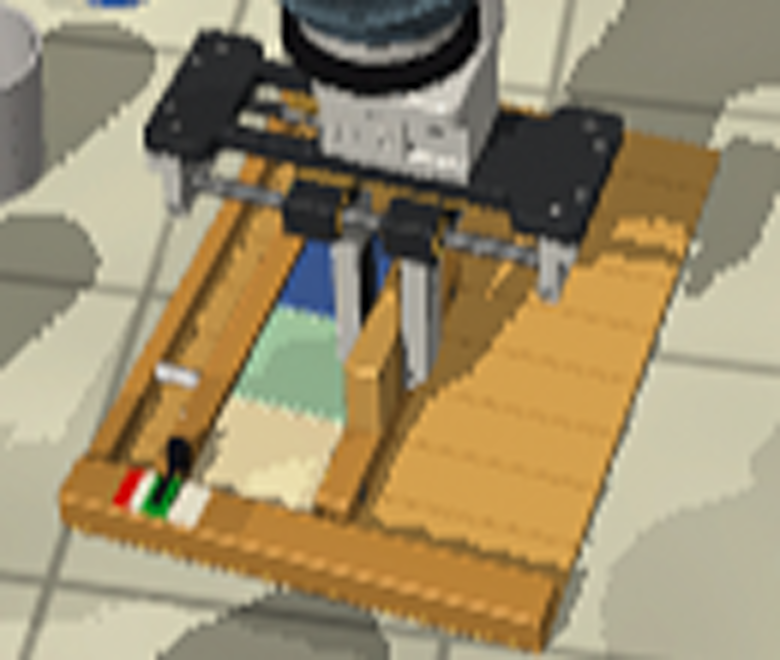

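```bash
cat > ptr.py <<'E'
from h import *
import sys
# args: npz u0 v0 k ; then pointer u v ; green/white boundary u v ; white/red boundary u v; white/green start u v
a=sys.argv; d=np.load(a[1]);u0,v0,k=map(float,a[2:5]);P=[(float(a[i]),float(a[i+1])) for i in range(5,len(a),2)]
def tx(p,z):
    w=px2w(d,u0+(p[0]+.5)/k-.5,v0+(p[1]+.5)/k-.5,z)[:2];return (R2(-TR[2])@(w-TR[:2]))*1e3
for i,p in enumerate(P): print(tx(p,.040 if i==0 else .028).round(1))
E
echo wrist; python3 ptr.py w15.npz 160 20 1.7 503 85  518 85 538 85 481 85
python3 - <<'E'
from h import *
for n,c in (("w15",(410,35,520,120,7)),("s15",(262,250,292,272,24))):
    d=np.load(n+".npz");crop(d,*c,n+"z.png")
E
```

```text
wrist
[ 58.7 145.2]
[ 67.6 146.6]
[ 73.5 146.6]
[ 56.6 146.6]
```

View pics/s15z.png

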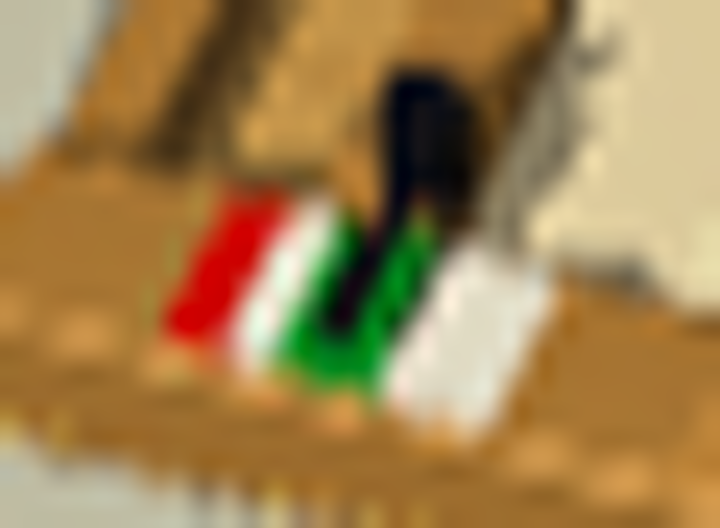

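View pics/w15z.png

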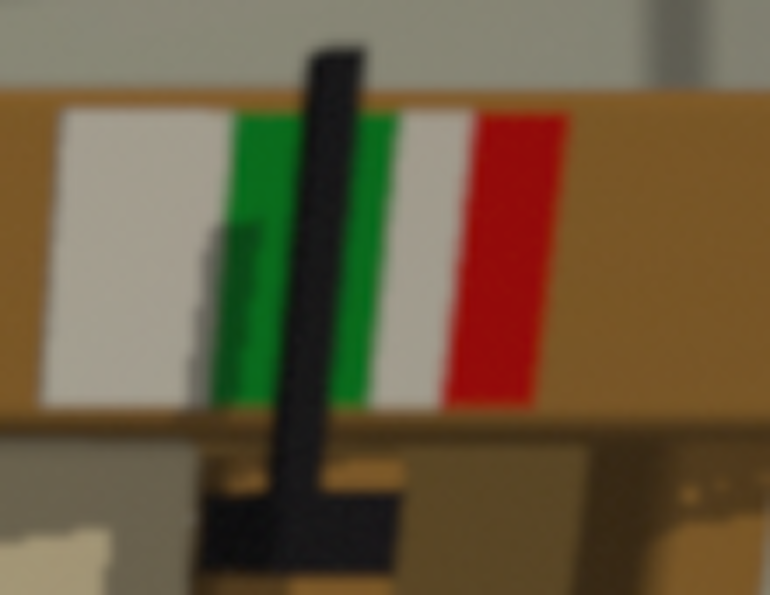

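```bash
python3 -m handwheel '[[[-0.0005,0.001,0],[0.0015,0,0.004],1],[[-0.001,0.002,0],[0.0015,0,0.008],1],[[-0.001,0.003,0],[0.0015,0,0.008],1],[[-0.001,0.003,0],[0.0015,0,0.008],1]]'
python3 -m handwheel '[[[-0.0005,0.0,0],[0,0,0],1],[[-0.0005,0,0],[0,0,0],1],[[-0.0005,0,0],[0,0,0],1]]'
python3 - <<'E'
from h import *
p=t2w(-.002,.0500);go([*p,.0228],-8.58)
E
```

```text
time: 20.15
tool_pos: [0.5686, 0.0938, 0.0226]
tool_rot: [[-0.0, 0.989, -0.149], [-0.001, -0.149, -0.989], [-1.0, -0.0, 0.001]]
contact_force: [-20.2, 3.0, 13.2]
opening: 0.17
time: 20.45
tool_pos: [0.5692, 0.0937, 0.0226]
tool_rot: [[0.002, 0.989, -0.149], [-0.001, -0.149, -0.989], [-1.0, 0.002, 0.001]]
contact_force: [-16.9, 3.5, 8.2]
opening: 0.167
shift [-0.0002 -0.0002  0.0009] turn [ 0.0001  0.0006 -0.0019] at [0.5692 0.0937 0.0226] F [-16.9   3.5   8.2] op 0.167 t 20.45
```

```bash
python3 -m handwheel '[[[0,0,0],[0,0,0],1],[[0,0,0],[0,0,0],1],[[0,0,0],[0,0,0],1]]'
python3 - <<'E'
from h import *
d=snapshot("wrist");crop(d,240,30,520,240,2.8,"w16.png");np.savez("w16.npz",**d)
d=snapshot("side");crop(d,250,195,350,275,8,"s16.png");np.savez("s16.npz",**d)
d=snapshot("top");crop(d,225,155,365,265,5.6,"t16.png");np.savez("t16.npz",**d)
E
```

```text
time: 20.75
tool_pos: [0.5692, 0.0937, 0.0226]
tool_rot: [[0.002, 0.989, -0.149], [-0.001, -0.149, -0.989], [-1.0, 0.002, 0.001]]
contact_force: [-16.6, 2.1, 8.9]
opening: 0.167
```

View pics/w16.png

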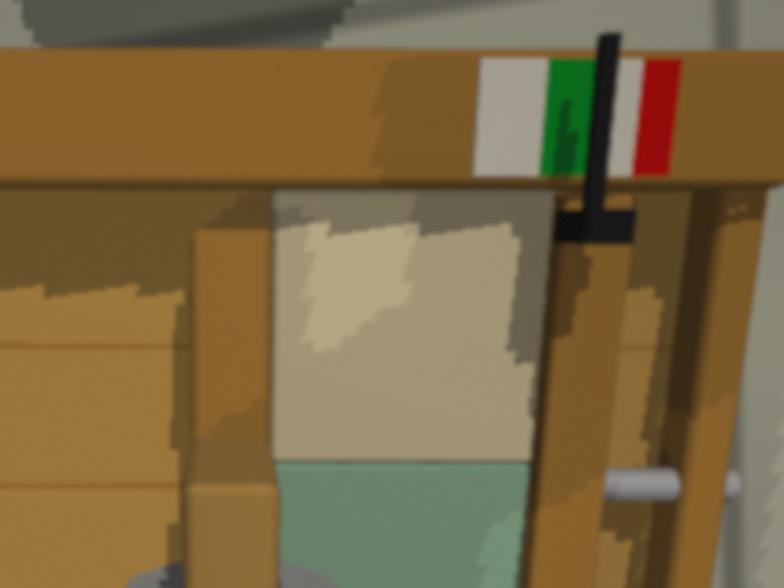

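View pics/s16.png

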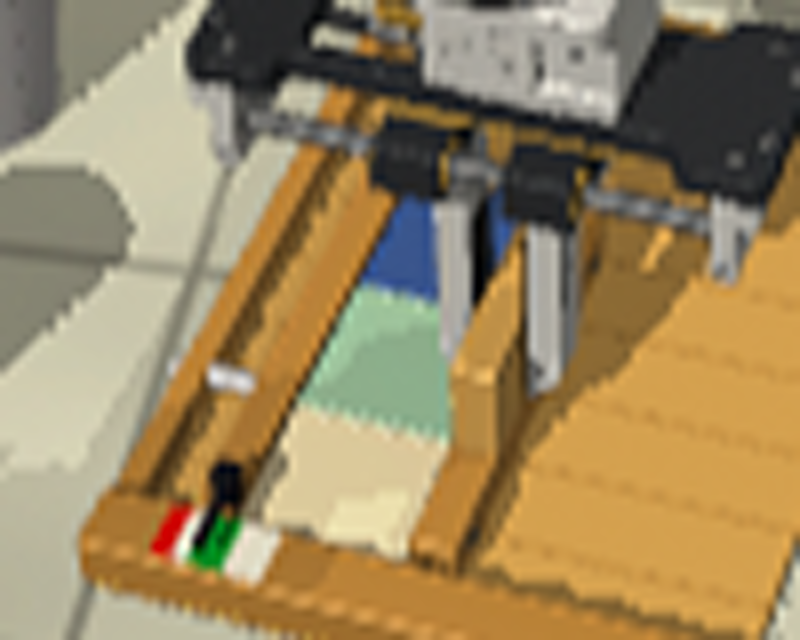

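View pics/t16.png

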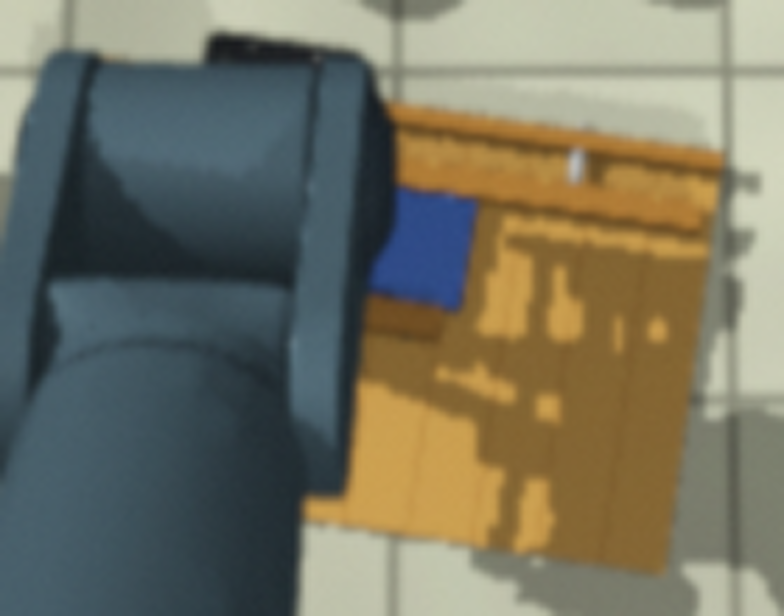

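```bash
python3 ptr.py w16.npz 240 30 2.8 604 115  545 115 640 115 476 115
python3 - <<'E'
from h import *
d=np.load("s16.npz");crop(d,265,252,290,270,28,"s16z.png")
# predicted px of pointer at values & scale marks in side view, crop coords
for y in (.142,.156):
  for v in (12,16,18,20,24): print(y,v,((w2px(d,[*t2w(.045+v/1e3,y),.040])-[265,252]+.5)*28).round(0))
for m in (0,10,22,27): print("mark",m,[((w2px(d,[*t2w(.045+m/1e3,y),.028])-[265,252]+.5)*28).round(0) for y in (.134,.156)])
E
```

```text
[ 62.2 144.8]
[ 56.1 146.1]
[ 73.3 146.1]
[ 43.6 146.1]
0.142 12 [375. 216.]
0.142 16 [332. 205.]
0.142 18 [311. 199.]
0.142 20 [289. 194.]
0.142 24 [246. 183.]
0.156 12 [314. 337.]
0.156 16 [270. 326.]
0.156 18 [249. 320.]
0.156 20 [227. 315.]
0.156 24 [184. 303.]
mark 0 [array([547., 270.]), array([453., 460.])]
mark 10 [array([440., 242.]), array([345., 432.])]
mark 22 [array([313., 209.]), array([216., 398.])]
mark 27 [array([260., 195.]), array([162., 384.])]
```

View pics/s16z.png

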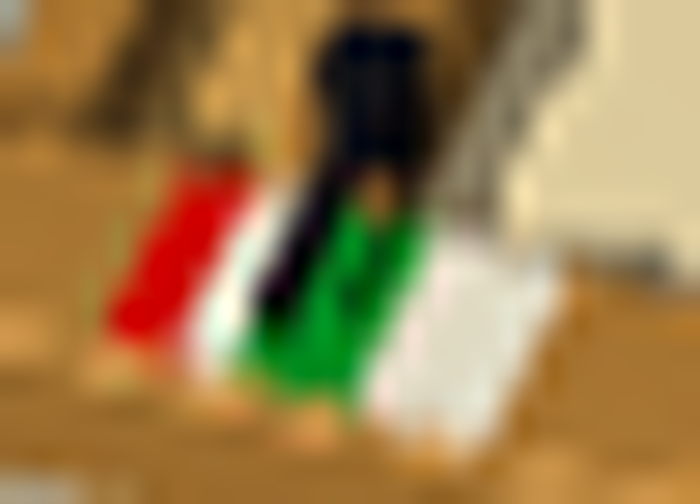

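Run:
```python
from h import *
d=np.load("w16.npz");f=lambda u,v,z:(R2(-TR[2])@(px2w(d,240+(u+.5)/2.8-.5,30+(v+.5)/2.8-.5,z)[:2]-TR[:2])*1e3).round(1)
print("rail end",f(232,229,.028),"wall inner",f(232,182,.028), "rail face",f(271,229,.028),f(271,420,.028),"tile a left",f(274,458,.02),f(274,200,.02))
d=np.load("t16.npz");f=lambda u,v,z:(R2(-TR[2])@(px2w(d,225+(u+.5)/5.6-.5,155+(v+.5)/5.6-.5,z)[:2]-TR[:2])*1e3).round(1)
print("rail end -y",f(443,338,.028),"c corner",f(462,310,.02),f(478,199,.02), "sprung front",f(700,230,.025),f(490,197,.025))
# bystanders: compare top & side images to start
for n in("top","side"):
    a=np.load(n+"0.npz")["img"].astype(int);b=np.load(n[0]+"16.npz")["img"].astype(int)
    m=(abs(a-b).max(2)>40).astype(np.uint8)*255;cv2.imwrite(f"pics/diff_{n}.png",np.hstack([m]))
```

```text
rail end [ -0.5 126.1] wall inner [ -0.6 134.5] rail face [  6.7 126.1] [ 7.1 89.9] tile a left [ 8.2 80.2] [  7.6 131.5]
rail end -y [ -7.8 -27. ] c corner [  8.  -33.6] [ 62.5 -33. ] sprung front [  62.4 -140.5] [ 63.4 -38.7]
```

View pics/diff_side.png

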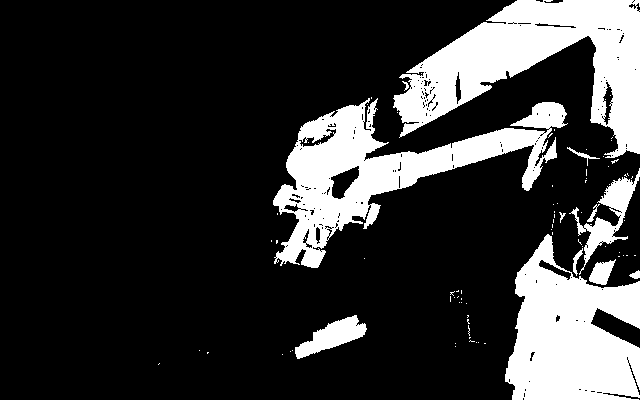

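View pics/diff_top.png

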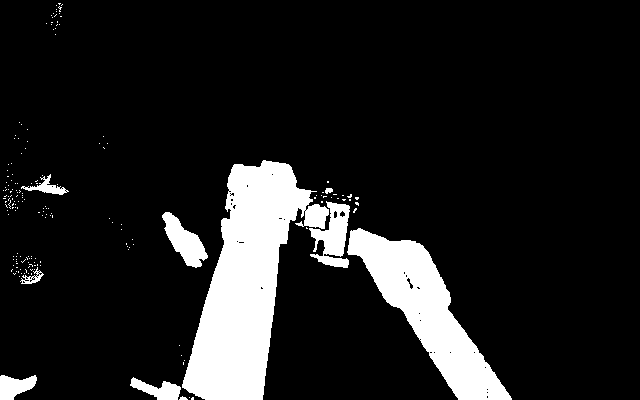

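```bash
python3 -c "
from rig import *
s=get_state();print(s['time'],s['tool_pos'],s['contact_force'],s['opening']);print(sign_off())"
```

```text
20.9 [0.56917473 0.09371344 0.02263774] [-17.14493011   2.90561133   8.4516456 ] 0.16579429401367213
the job is handed in; nothing more can be done
None
```

I slid the three tiles along to the end wall into one closed row. I then took the front rail by its grip, stood it on the tray in front of the row, and pressed the row flush against the sprung rail. I handed in at 20.9 s, still holding the rail and pressing.

**Last checks**
- **Pointer:** in the green, at about 16 mm in the wrist view and 16–17 mm in the side view. The highest value seen was about 16 mm, so it never came near the red. In the raw wrist picture it looks nearer the edge of the green, but that is only the camera angle.
- **Rail:** upright to within about 0.1° and standing on the tray. It is about 1 mm off centre, with gaps of roughly 8.4 mm to the end wall and 6.3 mm to the free edge of the row.
- **Push:** steady at about 17 N along the pressing direction, with 8 N down.
- **Row:** no visible gaps between the tiles. The blue tile's back edge lines up with the sprung rail.
- **Bystanders and look-alikes:** the top and side pictures show no change in them since the start.

**What disagreed with the description**
- **Fingertip position:** the fingertips touched the tray about 7 mm behind the reported TCP, not 17 mm ahead of it. My first push therefore passed harmlessly above the blue tile. I found the real height by touching the tray floor and corrected for it.
- **Tray position:** my first estimate was 2–3 mm short towards the end wall. I allowed for that when centring the rail.

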